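# Rock sugar into the twist-lid grinder, lid held at half turn

## Robot

A 6-joint arm with a two-finger parallel gripper is mounted at the origin on the work surface. World frame = base frame: x ahead of the robot, y to its left, z up, the work surface at z = 0. Lengths are in m, angles in rad, forces in N, time in s.
With the tool pointing down it reaches from about 0.425 to 0.95 m from the base axis. Payload 14.7 kg.
Tool frame: the origin (TCP) lies midway between the tips of the shut fingers; the grasp point (between the pads) lies 19 mm behind it (tcp_to_grasp is the distance from the TCP to the grasp point, in m); z points along the fingers, y is the line along which they close (so a half turn about z gives the same grasp; the last joint's range is limited). The gripper opens to 85 mm and grips with 20 to 120 N. Pads are 22 mm wide; open, the fingers measure 114 mm over their backs; the gripper's body (76 mm by 85 mm) begins 54 mm behind the grasp point. The pads swing forward as they close: fully open they stand 13 mm farther back than shut.
Start: joints at [1.16, 0.48, 1.596, -0, 1.065, -0.047], TCP at [0.231, 0.607, 0.231] pointing down, gripper open.
Joint ranges: [-2.75, 2.75], [-0.82, 2.05], [0.23, 2.67], [-1.56, 4.7], [0.09, 2.69], [-2.92, 2.92]. Speed limits (rad/s): [1.89, 1.89, 2.39, 3.01, 3.01, 3.01].

## Interface

Orientations are given as a 3x3 rotation matrix whose columns are the frame's x, y, z axes.
In Python, from bench import * gives the robot as it stands. The module is installed in compiled form; this text tells all that it offers.
- The arm moves only by the shell command python3 -m inch 'ROWS' [FORCE]. ROWS is JSON, a list of rows, each a list of 5 numbers: the shift along the tool's x, y, z in mm, then the turn about the tool's z in rad, then the opening, from 0 (shut) to 1 (fully open). A call has 1 to 5 rows; each row is the pose to reach, as a shift and turn from the pose commanded when the call began, along the tool's axes at that moment; what a row does not reach only later rows make up. A row lasts 1/12 s, in which the tool goes at most 41.7 mm and 7.16 degrees, less where a joint would pass 70% of its speed; a pose out of reach is approached as far as the arm can. A call with a gripper value outside its range is refused whole. The fingers move at their own pace and stop on an object; FORCE is the grip in N (left out, the last holds). Time passes only in rows, so rows that repeat a pose let the fingers close. It gives the time, the measured TCP pose, the force, the opening and the grip force at its end, in the units of the state.
- state(): the state, without advancing time (a new reading comes with each control period).
- capture(name): name is "scene" or "top" or "wrist"; returns a dict with "image" (420x560x3 uint8, red, green, blue), "z_map" (420x560 float32, m along the optical axis (not along the pixel's ray), 0 where there is no reading), "fx", "fy", "cx", "cy" (pixels), "R" (3x3) and "t" (3): a world point X has camera coordinates R X + t. Camera axes: x right, y down, z forward; pixel columns grow to the right and rows downward; lengths in m; the calibration is good to about 2 mm. A picture is of the moment at which its call begins.
- job_done(): hands the job in; it is judged then, once.
Trained networks look in a picture, given as the dict that the camera call returned (one of the last four; its "shot" number tells which), for a name from the list of things; names that differ only in an ending like _2 or _b are one class to them, and where a whole thing is asked for, a point or a joint stands for the part that bears it (a point fixed in the world has none). Each returns a list of dicts, best first, with "p" (0 to 1); they miss things now and then, are a little off and sometimes report something else, mostly with a low value. They report only what shows in the picture. A call takes as long as a camera call. They do not tell look-alikes from the thing itself.
- recognise(name, picture): "location" ([column, row] in pixels, amid what is visible of it).
- landmark_of(name, picture): "location" ([column, row] in pixels: a listed point, or the origin of a listed thing).
The state is a dict: "time": time; "joints": joint angles; "dq": joint speeds; "effort": joint torques, N m; "ee_pos": TCP position; "tool_rot": TCP orientation; "ft_force": force on the tool from outside, world axes, zero at the start; "torque": the same for the moment, N m; "opening": finger opening in m; "finger_force": force on a finger pad.
Only numpy, scipy, OpenCV 4.12 (cv2) and the standard library are available. Lean on these libraries where they do the work, as an engineer would, in place of code of your own. Each camera call takes 0.05 s, during which the arm holds its last target. There are 200 camera calls.

## Task

At the tea corner of the pottery stall, pour all six lumps of rock sugar from the long-handled scoop into the open bowl of the white grinder, and stand the empty scoop upright back on the table. Then drop the grinder's lid in with its two ears through the two gaps of the collar and twist it clockwise (seen from above) against its spring to half way, 45 degrees, short of the quarter turn where it locks: never turn it on into the lock. Finish still gripping the lid and holding it there, for it springs back if let go; leave the other things on the table alone.

Things in the scene. Friction and masses are not known exactly. Their poses are not given: they have to be found in the camera images.
- grinder: Fixed electric grinder: upright white drum, 132 mm across the foot, 122 mm at the top, 116 mm tall. Origin: centre of its foot on the table, z up. On top an open steel bowl 78 mm across inside, its floor 55 mm and the flat seat around its mouth 100 mm above the table. The collar's two gaps for the lid's ears lie on the grinder's +x and -x axis.
- seat (a point): Centre of the seat that the lid rests on, 100 mm above the table, axes as the grinder's. Around the seat stands the collar: radius 56 mm inside, 61 outside, top at 116 mm, with a lip reaching inward to radius 46 mm, its underside at 111 mm.
- gap (a point): Middle of the gap in the lip on the grinder's +x side, 51 mm from the axis, 116 mm above the table; a second gap is opposite. Gaps are 28 mm wide: ears go down through them and then turn clockwise under the lip. Marks on the lip, clockwise of each gap: a thin dark one at 45 degrees (half way), a broad one at 90 degrees (lock).
- twist (a joint): Sprung ring whose two small dark dogs under the lip are pushed along by the lid's ears: 0 rad at rest, grows as the lid twists clockwise from above; spring 0.15 N m/rad drives the lid back. The lid turns about 0.11 rad freely first, so lid twist = joint + 0.11: half way (lid at 45 degrees) reads 0.68; from 1.3 it counts as locked; end stop 1.46.
- lid: Loose white lid, about 150 g, lying bar up: disc 87 mm across, 7 mm thick, with two opposite ears along its x axis (107 mm tip to tip, 18 mm wide, 7 thick) and on top an upright bar grip along the same axis, 62 mm long, 16 wide, from 7 to 40 mm above the underside. Origin: centre of the underside, z up; half a turn makes no difference.
- scoop: Loose steel scoop, about 250 g, origin at the centre of its foot, z up: upright round cup, 76 mm across the rim, 60 the foot, 56 tall, wall 3. Straight round handle 16 mm thick, level, along its -x axis, centre line 45 mm above the foot, bare from 38 to 140 mm from the cup's axis; it may be gripped at any tilt about its own axis. The lumps roll out once the cup lies a little past level.
- lump0: One of six amber lumps of rock sugar, 18 mm across and 20 mm long, 10 g, roundish; at the start all are in the scoop's cup. Origin at its centre.
- lump1: Another such lump.
- lump2: Another such lump.
- lump3: Another such lump.
- lump4: Another such lump.
- lump5: Another such lump.
- teacup: Bystander: a small white tea cup without a handle (66 mm wide, 50 tall); origin at the centre of its underside.
- planter: Bystander: a small empty glazed planter (84 mm wide, 65 tall); origin at the centre of its underside.
- tea_tin: Bystander: a closed metal tea tin (68 mm wide, 110 tall); origin at the centre of its underside.
- spoon: Bystander: a metal spoon lying flat (150 mm long); origin under its middle.
Mind the look-alikes: they are no part of the job. What is shaped like the scoop but red is not meant.

How it is judged:
On the way, in this order (a step that is already met when the one before it is completed fails the run):
1. all six lumps lie in the grinder's bowl and the scoop stands upright on the table, let go (horizontal distance between each of lump0, lump1, lump2, lump3, lump4, lump5 and seat below 0.042 m and z of lump0 in the frame of grinder between 0.05 and 0.096 m and z of lump1 in the frame of grinder between 0.05 and 0.096 m and z of lump2 in the frame of grinder between 0.05 and 0.096 m and z of lump3 in the frame of grinder between 0.05 and 0.096 m and z of lump4 in the frame of grinder between 0.05 and 0.096 m and z of lump5 in the frame of grinder between 0.05 and 0.096 m and angle between scoop's own z axis and vertical below 0.15 rad and height (world z) of scoop between -0.005 and 0.008 m and contact force between the fingers and scoop below 0.1 N), for 0.2 s.
2. the lid is down on the seat with its ears through the gaps (horizontal distance between lid and seat below 0.006 m and z of lid in the frame of seat below 0.0045 m and angle between lid's own z axis and vertical below 0.08 rad), for 0.1 s.
3. the lid is twisted to half way (45 degrees, within 10) and gripped there (all of step 2 and angle between the x axis of lid and the x axis of grinder, either way round between 0.61 and 0.96 rad and value of joint twist between 0.4 and 0.95 rad and contact force between the fingers and lid above 3 N), for 0.3 s.
At the end, for the whole second after the job is handed in: All six lumps are in the bowl below the lid; the scoop stands upright on the table, let go and at rest; the lid lies on the seat (within 4.5 mm of height, 6 mm of centre), its bar twisted clockwise 45 degrees from the gaps within 10 degrees, still, and held by the fingers (over 3 N) (all of step 1 and all of step 3 and velocity of joint twist between -0.1 and 0.1 rad/s and linear speed of scoop below 0.02 m/s); the arm keeps its last pose, push and grip.
It fails at once if the lid is turned on into its lock (more than about 80 degrees) (value of joint twist above 1.3 rad).
It fails at once if another thing on the table is shoved (more than 30 mm) or knocked over (distance of any of teacup, planter, tea_tin, spoon from where it was at the start of the episode above 0.03 m or angle between any of teacup, planter, tea_tin's own z axis and vertical above 0.5 rad).
It also fails if it takes over 72 s, if anything falls off the work surface, if the arm or the gripper's body presses on something with over 40 N, if the wrist force passes 120 N, or if a joint passes its speed limit or range.

## Working session

There is one attempt and no reset: what is moved stays moved. The work goes in short steps, Python scripts to look and compute and a shell command to move; the robot and the scene stay as the last step left them, time stands still between calls to the robot, and variables do not carry over. Pictures are saved under pics/ and viewed, at most 10 in all, crops included, and the job is handed in when it is done.

```bash
mkdir -p pics; cat > h.py <<'E'
import numpy as np, cv2
from bench import *
def save(c,name,box=None,s=1):
    im=c["image"][:,:,::-1]
    if box: im=im[box[1]:box[3],box[0]:box[2]]
    if s!=1: im=cv2.resize(im,None,fx=s,fy=s,interpolation=cv2.INTER_CUBIC)
    cv2.imwrite("pics/"+name,im)
def px2w(c,uv,z=None,plane=None):
    u,v=uv
    ray=np.array([(u-c["cx"])/c["fx"],(v-c["cy"])/c["fy"],1.])
    R=np.array(c["R"]);t=np.array(c["t"]);o=-R.T@t;d=R.T@ray
    if plane is not None: return o+d*(plane-o[2])/d[2]
    if z is None: z=c["z_map"][int(round(v)),int(round(u))]
    return o+d*z
def cloud(c):
    z=c["z_map"];v,u=np.mgrid[:z.shape[0],:z.shape[1]]
    P=np.stack([(u-c["cx"])/c["fx"]*z,(v-c["cy"])/c["fy"]*z,z],-1)
    W=(P-np.array(c["t"]))@np.array(c["R"])
    W[z==0]=np.nan
    return W
E
python3 - <<'E'
from h import *
a=capture("scene");b=capture("top")
im=np.vstack([a["image"],b["image"]])[:,:,::-1]
cv2.imwrite("pics/1.png",a["image"][:,:,::-1]);cv2.imwrite("pics/2.png",b["image"][:,:,::-1])
for n,c in(("scene",a),("top",b)):
  for k in ["grinder","seat","gap","lid","scoop","lump0","teacup","planter","tea_tin","spoon"]:
    print(n,k,[(round(d["p"],2),np.round(d["location"]).tolist()) for d in landmark_of(k,c)[:4]],"| rec",[(round(d["p"],2),np.round(d["location"]).tolist(),np.round(px2w(c,d["location"]),3).tolist()) for d in recognise(k,c)[:3]])
print(state())
E
```

```text
scene grinder [(0.88, [304.0, 262.0]), (0.59, [284.0, 224.0])] | rec [(0.71, [304.0, 245.0], [0.628, 0.048, 0.11])]
scene seat [] | rec [(0.58, [304.0, 246.0], [0.627, 0.047, 0.105])]
scene gap [(0.97, [309.0, 239.0]), (0.64, [303.0, 234.0])] | rec [(0.64, [302.0, 248.0], [0.628, 0.043, 0.101])]
scene lid [(0.73, [166.0, 270.0])] | rec [(0.91, [167.0, 267.0], [0.579, -0.265, 0.024]), (0.61, [393.0, 308.0], [0.739, 0.229, 0.01]), (0.37, [304.0, 244.0], [0.629, 0.047, 0.111])]
scene scoop [(0.62, [347.0, 187.0])] | rec [(0.91, [406.0, 231.0], [0.498, 0.326, 0.019]), (0.89, [346.0, 178.0], [0.285, 0.212, 0.045])]
scene lump0 [(0.35, [407.0, 236.0])] | rec []
scene teacup [(0.62, [281.0, 225.0])] | rec [(0.9, [284.0, 210.0], [0.388, 0.025, 0.025])]
scene planter [(0.92, [388.0, 322.0])] | rec [(0.72, [392.0, 309.0], [0.74, 0.228, 0.009])]
scene tea_tin [(0.97, [183.0, 326.0])] | rec [(0.89, [178.0, 310.0], [0.773, -0.216, 0.09])]
scene spoon [(0.8, [234.0, 221.0])] | rec [(0.66, [236.0, 211.0], [0.365, -0.102, 0.013])]
top grinder [(0.76, [261.0, 174.0])] | rec [(0.68, [259.0, 171.0], [0
[... 1259 characters left out ...]
9680859e-06,
        1.06505963e+00, -4.66043929e-02]), 'dq': array([-0.00111383, -0.00091121, -0.00102697, -0.00146316,  0.00151378,
        0.00030727]), 'effort': array([ 4.35768598e-03, -9.50496125e+01, -4.30621362e+01,  2.81914372e-04,
        1.78157723e-03,  1.30279318e-04]), 'ee_pos': array([0.2312612 , 0.60749554, 0.23132215]), 'tool_rot': array([[-9.34561075e-01,  3.55802749e-01,  2.77573241e-05],
       [ 3.55802750e-01,  9.34561072e-01,  7.71677466e-05],
       [ 1.51558177e-06,  8.19941045e-05, -9.99999997e-01]]), 'ft_force': array([ 0.26410572,  0.62858434, -0.06102997]), 'torque': array([0.03612102, 0.00779153, 0.01225113]), 'finger_force': 0.0, 'opening': 0.08553679051090235}
```

View pics/1.png

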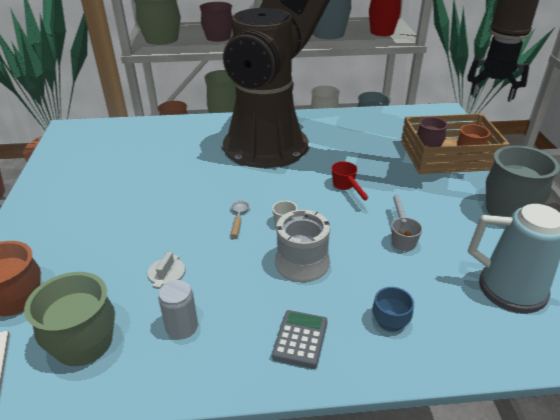

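View pics/2.png

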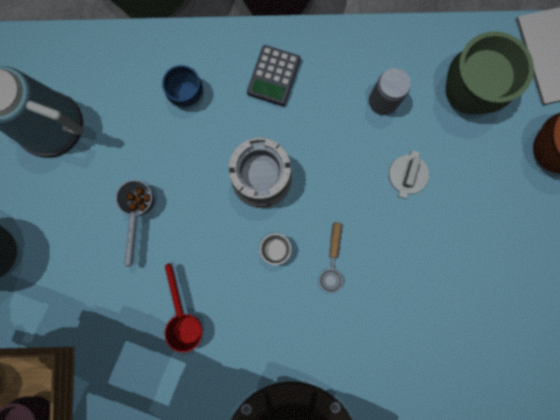

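The scene view shows the steel scoop at (405,235), the red look-alike at (344,176), the grinder at (303,245) and the lid at (166,268). In the top view the steel scoop holding amber lumps is at (135,197) with its handle running down to (128,262). The red scoop is at (182,330).

Candidates for the scoop are top (135,197), which is steel with amber lumps, and top (182,330), which is red and empty. The steel one fits the description. I'll confirm it in a crop and measure the poses.

```bash
python3 - <<'E'
from h import *
c=capture("top");save(c,"3.png",(95,110,315,275),3.5)
W=cloud(c);hsv=cv2.cvtColor(c["image"],cv2.COLOR_RGB2HSV)
def reg(x0,x1,y0,y1,z0,z1):
    m=(W[...,0]>x0)&(W[...,0]<x1)&(W[...,1]>y0)&(W[...,1]<y1)&(W[...,2]>z0)&(W[...,2]<z1);return m
print("table z",np.nanmedian(W[280:300,400:450,2]))
# grinder ring top
m=reg(.48,.72,-.05,.17,.108,.125);P=W[m];(x,y),r=cv2.minEnclosingCircle(P[:,:2].astype(np.float32));print("collar",x,y,r,len(P),np.median(P[:,2]))
# gaps: polar profile of max z between r .047 and .060
Q=W[reg(.48,.72,-.05,.17,.09,.125)];d=Q[:,:2]-[x,y];rr=np.hypot(*d.T);a=np.degrees(np.arctan2(d[:,1],d[:,0]))
for k in range(-180,180,10):
    s=(rr>.047)&(rr<.055)&(a>=k)&(a<k+10)
    print(k,s.sum(),np.round(np.median(Q[s,2])*1000) if s.any() else '',end='; ')
# lid
P=W[reg(.5,.68,-.34,-.2,.025,.05)];print("\nbar",P.mean(0),len(P));print(cv2.minAreaRect((P[:,:2]*1000).astype(np.float32)))
P=W[reg(.5,.68,-.34,-.2,.004,.05)];print("lid",cv2.minAreaRect((P[:,:2]*1000).astype(np.float32)),P.mean(0))
# scoop
P=W[reg(.45,.62,.25,.4,.05,.062)];print("scoop rim",cv2.minEnclosingCircle((P[:,:2]*1000).astype(np.float32)),len(P))
P=W[reg(.3,.47,.25,.4,.035,.062)];print("handle",P.mean(0),len(P),P.min(0),P.max(0));v=np.linalg.svd(P[:,:2]-P[:,:2].mean(0))[2][0] if len(P) else 0;print(v)
E
```

```text
table z -0.0010531233847726486
collar 0.5694454312324524 0.05095537006855011 0.061184369027614594 1162 0.11529517280217944
-180 14 99.0; -170 14 100.0; -160 22 115.0; -150 19 116.0; -140 17 115.0; -130 19 115.0; -120 19 115.0; -110 19 115.0; -100 17 116.0; -90 18 117.0; -80 19 115.0; -70 18 115.0; -60 22 115.0; -50 18 116.0; -40 18 115.0; -30 23 114.0; -20 19 115.0; -10 19 100.0; 0 17 100.0; 10 18 100.0; 20 22 115.0; 30 23 115.0; 40 21 115.0; 50 21 115.0; 60 23 115.0; 70 20 115.0; 80 18 115.0; 90 20 117.0; 100 17 115.0; 110 18 116.0; 120 19 116.0; 130 18 116.0; 140 19 115.0; 150 19 115.0; 160 22 115.0; 170 15 99.0; 
bar [ 0.57044945 -0.26878839  0.03752599] 258
((571.6729125976562, -270.2532653808594), (17.001140594482422, 62.28845977783203), 70.66482543945312)
lid ((597.6797485351562, -273.809814453125), (154.5092315673828, 127.6709976196289), 1.2242530584335327) [ 0.57042695 -0.26813226  0.01362904]
scoop rim ((506.0218200683594, 316.726318359375), 56.17613220214844) 313
handle [0.42665298 0.32081253 0.05024436] 344 [0.38326304 0.31069975 0.0375625 ] [0.46956864 0.33189482 0.05593628]
[-0.99606368  0.08864054]
```

View pics/3.png

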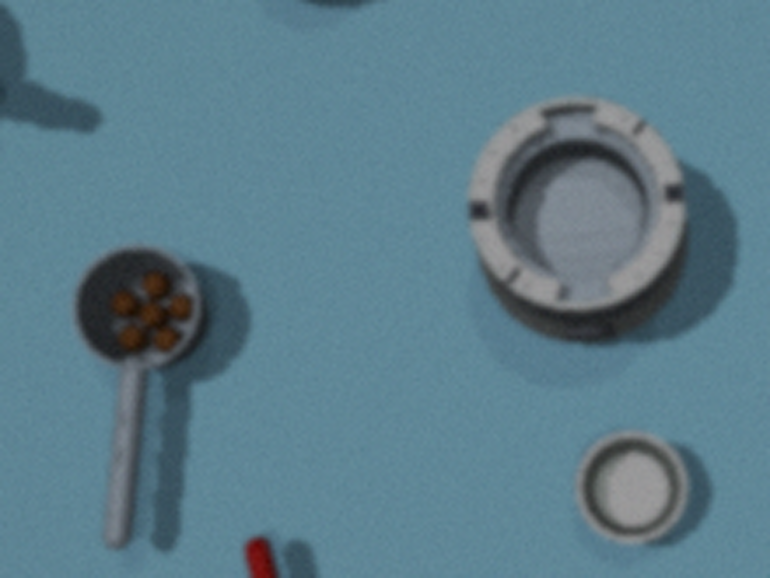

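The crop confirms it. The steel scoop with six amber lumps is at crop (140,307) with its handle toward (118,540). The grinder is at (577,205), with gaps at top (570,115) and bottom (588,290). The red scoop is at the bottom edge. Moving to hover over the handle.

```bash
cat >> h.py <<'E'
def goal(pos,yaw=None):
    "shift mm in tool axes + turn; yaw = world angle (deg) of tool y axis"
    s=state();R=np.array(s["tool_rot"]);d=R.T@(np.array(pos)-s["ee_pos"])*1000
    t=0
    if yaw is not None:
        a=np.degrees(np.arctan2(R[1,1],R[0,1]));t=-((yaw-a+90)%180-90)
    print("shift",np.round(d,1),"turn",round(np.radians(t),4),"rows>=",round(max(np.linalg.norm(d)/41.7,abs(t)/7.16),1))
def st():
    s=state();R=np.array(s["tool_rot"]);print("t",s["time"],"pos",np.round(s["ee_pos"],4),"yaw_y",round(np.degrees(np.arctan2(R[1,1],R[0,1])),2),"F",np.round(s["ft_force"],1),"M",np.round(s["torque"],2),"open",round(s["opening"],4),"grip",round(s["finger_force"],1))
E
python3 -m inch '[[-33,-19,5,-0.06,1],[-66,-38,10,-0.12,1],[-98,-56,16,-0.18,1],[-130,-75,24,-0.24,1],[-163,-93,32,-0.274,1]]'
python3 -c "
from h import *
st();goal([.469,.317,.12],84.9)"
```

```text
time: 2.57
ee_pos: [0.3511, 0.4612, 0.1992]
tool_rot: [[-0.996, 0.086, 0.0], [0.086, 0.996, 0.0], [-0.0, 0.0, -1.0]]
ft_force: [0.7, 0.6, -0.1]
opening: 0.0852
finger_force: 0.0
t 2.5667 pos [0.3511 0.4612 0.1992] yaw_y 85.09 F [ 0.7  0.6 -0.1] M [ 0.02 -0.04 -0.02] open 0.0852 grip 0.0
shift [-129.8 -133.6   79.2] turn 0.0033 rows>= 4.9
```

```bash
python3 -m inch '[[-26,-27,16,0,1],[-52,-54,32,0,1],[-78,-80,48,0,1],[-104,-107,64,0,1],[-130,-134,79,0,1]]'
python3 -m inch '[[0,0,0,0,1],[0,0,0,0,1]]'
python3 - <<'E'
from h import *
st()
c=capture("wrist");W=cloud(c);print(c["R"],c["t"])
save(c,"4.png")
P=W[(W[...,2]>.035)&(W[...,2]<.062)&(W[...,0]>.35)&(W[...,0]<.6)&(W[...,1]>.25)&(W[...,1]<.4)]
print(len(P),P.min(0),P.max(0))
H=P[(P[:,0]<.475)];print("handle",H.mean(0),len(H),np.linalg.svd(H[:,:2]-H[:,:2].mean(0))[2][0] if len(H) else 0)
H=P[(P[:,0]>.49)];print(cv2.minEnclosingCircle((H[:,:2]*1000).astype(np.float32)))
c=capture("top");W=cloud(c)
P=W[(W[...,2]>.045)&(W[...,2]<.062)&(W[...,0]>.49)&(W[...,0]<.6)&(W[...,1]>.25)&(W[...,1]<.4)]
print(len(P),cv2.minEnclosingCircle((P[:,:2]*1000).astype(np.float32)))
E
```

```text
time: 2.98
ee_pos: [0.4689, 0.3159, 0.1197]
tool_rot: [[-0.996, 0.089, 0.0], [0.089, 0.996, 0.0], [-0.0, 0.0, -1.0]]
ft_force: [-0.1, 0.1, -0.7]
opening: 0.0853
finger_force: 0.0
time: 3.15
ee_pos: [0.4687, 0.3156, 0.1195]
tool_rot: [[-0.996, 0.093, -0.001], [0.093, 0.996, -0.001], [0.001, -0.001, -1.0]]
ft_force: [-0.8, 0.9, 0.3]
opening: 0.0856
finger_force: 0.0
t 3.15 pos [0.4687 0.3156 0.1195] yaw_y 84.66 F [-0.8  0.9  0.3] M [-0.01 -0.04 -0.  ] open 0.0856 grip 0.0
[[ 0.09196014  0.99576168 -0.0014188 ]
 [ 0.95451107 -0.08774454  0.28497283]
 [ 0.28364053 -0.02756041 -0.95853454]] [-0.35600318 -0.42494207  0.14725009]
7356 [0.37738634 0.25007173 0.03500579] [0.56292554 0.3515494  0.05751422]
handle [0.42644456 0.32147718 0.05084541] 3283 [ 0.99937422 -0.03537175]
((525.2263793945312, 314.0025939941406), 38.078487396240234)
213 ((525.2207641601562, 313.59478759765625), 37.57947540283203)
```

View pics/4.png

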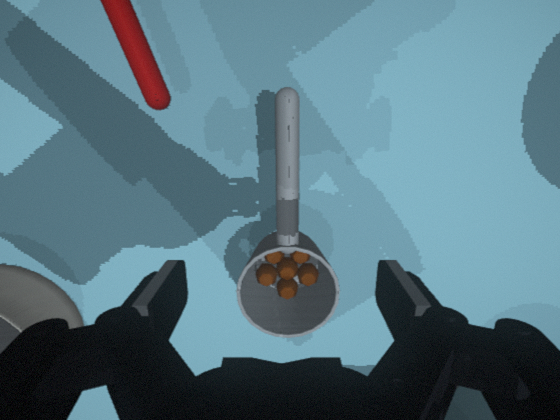

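Wrist view: the cup with its lumps is at (287,290), the handle runs up to (287,95), and the fingers straddle the near end. Descend and grip the handle near the cup, handle toward the fingertips.

```bash
python3 -m inch '[[-1,2,28,-0.01,1],[-1,2,57,-0.015,1],[-1,2,85,-0.015,1],[-1,2,85,-0.015,1]]' 30
python3 -m inch '[[0,0,0,0,0],[0,0,0,0,0],[0,0,0,0,0],[0,0,0,0,0],[0,0,0,0,0]]' 30
python3 -m inch '[[0,0,0,0,0],[0,0,0,0,0],[0,0,0,0,0]]' 30
python3 -c "
from h import *
st()"
```

```text
time: 3.58
ee_pos: [0.4663, 0.3193, 0.0318]
tool_rot: [[-0.997, 0.073, -0.004], [0.073, 0.997, -0.003], [0.004, -0.003, -1.0]]
ft_force: [-1.7, -0.9, -1.3]
opening: 0.085
finger_force: 0.0
time: 4.0
ee_pos: [0.4698, 0.3198, 0.0366]
tool_rot: [[-0.997, 0.075, 0.002], [0.075, 0.997, 0.001], [-0.002, 0.001, -1.0]]
ft_force: [-0.2, -0.4, 0.3]
opening: 0.0254
finger_force: 0.0
time: 4.25
ee_pos: [0.4692, 0.3195, 0.036]
tool_rot: [[-0.997, 0.075, 0.0], [0.075, 0.997, 0.0], [-0.0, 0.0, -1.0]]
ft_force: [-2.8, 1.8, 9.7]
opening: 0.0145
finger_force: 29.4
t 4.25 pos [0.4692 0.3195 0.036 ] yaw_y 85.7 F [-2.8  1.8  9.7] M [ 0.06  0.56 -0.04] open 0.0145 grip 29.4
```

```bash
python3 -m inch '[[0,0,-15,0,0],[0,0,-45,0,0],[0,0,-80,0,0],[0,0,-115,0,0],[0,0,-150,0,0]]' 40
python3 -m inch '[[0,0,0,0,0],[0,0,0,0,0]]' 40
python3 - <<'E'
from h import *
st()
c=capture("wrist");W=cloud(c)
s=state();R=np.array(s["tool_rot"]);L=(W-s["ee_pos"])@R*1000  # tool coords mm
m=np.isfinite(L[...,0])&(abs(L[...,1])<45)&(L[...,0]>-110)&(L[...,0]<110)&(L[...,2]<60)
P=L[m];H=P[(P[:,0]>25)&(abs(P[:,1])<12)]
print("handle top: slope",np.polyfit(H[:,0],H[:,2],1),"y",np.polyfit(H[:,0],H[:,1],1),len(H),H.min(0),H.max(0))
C=P[(P[:,0]<-18)];print(C.min(0),C.max(0),len(C))
for d in recognise("lump0",c): print(d["p"],d["location"])
E
```

```text
time: 4.67
ee_pos: [0.4686, 0.3189, 0.1869]
tool_rot: [[-0.997, 0.075, -0.001], [0.075, 0.997, -0.0], [0.001, -0.0, -1.0]]
ft_force: [1.5, 0.5, -3.1]
opening: 0.0141
finger_force: 39.3
time: 4.83
ee_pos: [0.4701, 0.3199, 0.1873]
tool_rot: [[-0.997, 0.075, 0.003], [0.075, 0.997, 0.002], [-0.003, 0.002, -1.0]]
ft_force: [-0.7, -0.3, -3.8]
opening: 0.0143
finger_force: 39.3
t 4.8333 pos [0.4701 0.3199 0.1873] yaw_y 85.71 F [-0.7 -0.3 -3.8] M [-0.04  0.16  0.04] open 0.0143 grip 39.3
handle top: slope [-5.99303930e-03 -1.68160303e+01] y [ 0.00280803 -0.33061331] 5844 [ 25.00838388  -8.19412369 -20.95607744] [86.04274716  7.88986172 -9.67850641]
[-82.9343164  -14.70376401 -21.67007719] [-18.00081218  14.33960188  32.36806847] 2052
0.8 [263.8, 345.3]
0.74 [283.4, 355.8]
0.66 [280.8, 336.4]
0.61 [300.8, 344.3]
```

```bash
python3 -c "
from h import *
goal([.534,.138,.175],90)"
```

```text
shift [ -78.8 -175.5    9.6] turn -0.0749 rows>= 4.6
```

```bash
python3 -m inch '[[-16,-35,0,-0.015,0],[-32,-70,0,-0.03,0],[-48,-106,2,-0.045,0],[-64,-141,6,-0.06,0],[-79,-175,10,-0.075,0]]' 40
python3 -m inch '[[0,0,0,0,0],[0,0,12,0,0],[0,0,18,0,0]]' 20
python3 - <<'E'
from h import *
st()
c=capture("scene");W=cloud(c);save(c,"5.png",(240,130,440,280),4)
goal([.534,.138,.14],90)
E
```

```text
time: 5.35
ee_pos: [0.5342, 0.1369, 0.1734]
tool_rot: [[-1.0, -0.001, -0.003], [-0.001, 1.0, -0.001], [0.003, -0.001, -1.0]]
ft_force: [0.9, 0.5, -1.8]
opening: 0.0139
finger_force: 39.4
time: 5.6
ee_pos: [0.5337, 0.1378, 0.1549]
tool_rot: [[-1.0, 0.002, -0.003], [0.002, 1.0, -0.001], [0.003, -0.001, -1.0]]
ft_force: [-1.2, 1.1, -3.5]
opening: 0.0143
finger_force: 39.4
t 5.6 pos [0.5337 0.1378 0.1549] yaw_y 89.91 F [-1.2  1.1 -3.5] M [-0.02  0.19 -0.03] open 0.0143 grip 39.4
shift [-1.  -0.2 14.1] turn -0.0006 rows>= 0.3
```

View pics/5.png

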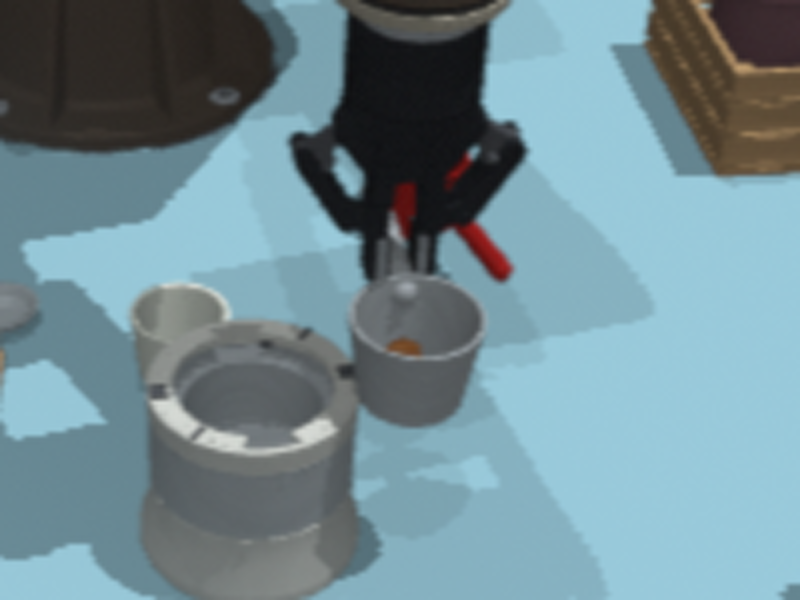

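The scoop hangs level just outside the grinder's +y rim at crop (415,345). Its foot edge overlaps the collar at (350,370). Next I lower it so the collar rolls the handle in the pads.

```bash
python3 -m inch '[[0,0,3,0,0],[0,2,6,0,0],[0,5,10,0,0],[0,8,13,0,0],[0,10,16,0,0]]' 20
python3 -c "
from h import *
st()
c=capture('wrist');W=cloud(c)
s=state();R=np.array(s['tool_rot']);L=(W-s['ee_pos'])@R*1000
m=np.isfinite(L[...,0])&(abs(L[...,1])<12)&(L[...,0]>25)&(L[...,0]<82)&(L[...,2]<25);H=L[m]
print('handle pitch',np.polyfit(H[:,0],H[:,2],1),'yaw',np.polyfit(H[:,0],H[:,1],1),len(H))
save(c,'6.png',(120,180,440,420),2.4)
"
```

```text
time: 6.07
ee_pos: [0.5349, 0.1497, 0.1413]
tool_rot: [[-1.0, -0.001, 0.001], [-0.001, 1.0, 0.0], [-0.001, 0.0, -1.0]]
ft_force: [-0.0, 0.2, -2.8]
opening: 0.0143
finger_force: 40.6
t 6.0667 pos [0.5349 0.1497 0.1413] yaw_y 90.06 F [-0.   0.2 -2.8] M [ 0.08  0.1  -0.01] open 0.0143 grip 40.6
handle pitch [-8.79119650e-03 -1.63466334e+01] yaw [ 0.01098156 -1.24215164] 5615
```

View pics/6.png

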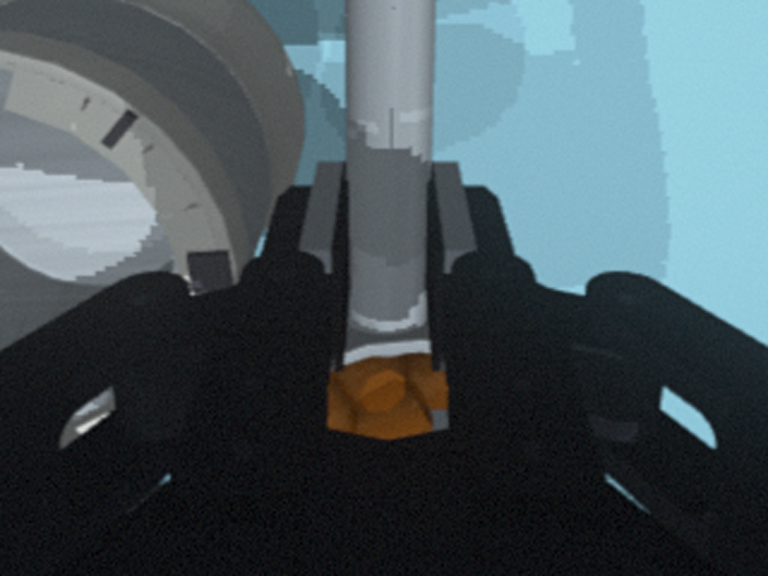

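```bash
cat >> h.py <<'E'
def roll():
    s=state();p=s["ee_pos"];h=p+[0,0,.009]
    P=[]
    for n in("scene","top"):
        W=cloud(capture(n)).reshape(-1,3);P.append(W[np.isfinite(W[:,0])])
    P=np.vstack(P)-h
    m=(abs(P[:,0]-.056)<.012)&(abs(P[:,1])<.065)&(abs(P[:,2])<.06)
    Q=P[m]*1000
    for b in range(-65,65,10):
        q=Q[(Q[:,1]>=b)&(Q[:,1]<b+10)]
        if len(q)>2: print("y",b+5,"z max %.0f min %.0f n%d"%(q[:,2].max(),q[:,2].min(),len(q)),end="; ")
    print()
E
python3 -c "
from h import *
roll()"
```

```text
y -60 z max -30 min -59 n74; y -50 z max -31 min -59 n77; y -40 z max 21 min -59 n42; y -30 z max 17 min -39 n51; y 30 z max 8 min -25 n43; y 40 z max 8 min 1 n13;
```

```bash
python3 -m inch '[[0,0,-10,0,0],[0,-6,-11,0,0],[0,-13,-11,0,0],[0,-13,-11,0,0]]' 20
python3 -m inch '[[0,1,6,0,0],[0,4,11,0,0],[0,7,16,0,0],[0,9,20,0,0],[0,10,24,0,0]]' 20
python3 -c "
from h import *
st();roll()"
```

```text
time: 6.55
ee_pos: [0.535, 0.1346, 0.1528]
tool_rot: [[-1.0, 0.0, 0.001], [0.0, 1.0, -0.0], [-0.001, -0.0, -1.0]]
ft_force: [0.6, -0.1, -2.9]
opening: 0.0141
finger_force: 40.6
time: 6.97
ee_pos: [0.5337, 0.1479, 0.1283]
tool_rot: [[-1.0, 0.001, -0.002], [0.001, 1.0, 0.002], [0.002, 0.002, -1.0]]
ft_force: [-17.3, 27.5, 21.9]
opening: 0.0137
finger_force: 47.3
t 6.9667 pos [0.5337 0.1479 0.1283] yaw_y 89.97 F [-17.3  27.5  21.9] M [4.18 2.51 0.39] open 0.0137 grip 47.3
y -60 z max -18 min -58 n68; y -50 z max -10 min -41 n50; y -40 z max 12 min -58 n68; y -30 z max 39 min 10 n55; y -20 z max 39 min 29 n18; y 30 z max 1 min -12 n23; y 40 z max 3 min -3 n13;
```

```bash
python3 -m inch '[[0,2,-2,0,0],[0,4,-5,0,0],[0,4,-5,0,0]]' 20
python3 -c "
from h import *
st();roll()
c=capture('scene');save(c,'7.png',(250,140,430,275),4)
"
```

```text
time: 7.32
ee_pos: [0.5349, 0.1502, 0.1333]
tool_rot: [[-1.0, -0.0, 0.0], [-0.0, 1.0, 0.0], [-0.0, 0.0, -1.0]]
ft_force: [-0.1, 0.4, -2.6]
opening: 0.0144
finger_force: 43.3
t 7.3167 pos [0.5349 0.1502 0.1333] yaw_y 90.02 F [-0.1  0.4 -2.6] M [ 0.01  0.13 -0.01] open 0.0144 grip 43.3
y -60 z max -24 min -59 n86; y -50 z max -9 min -60 n74; y -40 z max 11 min -59 n68; y -30 z max 35 min 6 n53; y -20 z max 37 min 25 n11; y 20 z max -13 min -18 n4; y 30 z max -1 min -19 n31; y 40 z max -2 min -7 n9;
```

View pics/7.png

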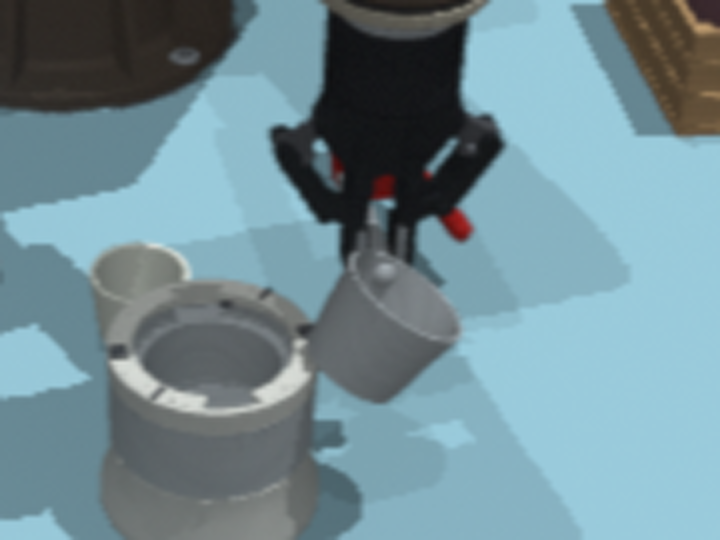

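```bash
python3 -m inch '[[0,2,5,0,0],[0,5,9,0,0],[0,7,13,0,0],[0,8,17,0,0],[0,8,21,0,0]]' 20
python3 -c "
from h import *
st();roll()"
```

```text
time: 7.88
ee_pos: [0.5348, 0.1589, 0.112]
tool_rot: [[-1.0, -0.0, 0.0], [-0.0, 1.0, 0.001], [-0.0, 0.001, -1.0]]
ft_force: [-5.3, 12.4, 6.4]
opening: 0.0144
finger_force: 45.6
t 7.8833 pos [0.5348 0.1589 0.112 ] yaw_y 90.0 F [-5.3 12.4  6.4] M [1.58 0.62 0.26] open 0.0144 grip 45.6
y -60 z max -1 min -57 n99; y -50 z max 8 min -57 n86; y -40 z max 23 min 6 n41; y -30 z max 38 min 19 n48; y -20 z max 48 min 31 n46; y -10 z max 45 min 42 n3; y 30 z max -2 min -10 n24;
```

```bash
python3 -m inch '[[0,1,3,0,0],[0,2,6,0,0],[0,3,9,0,0],[0,3,9,0,0]]' 20
cat >> h.py <<'E'
def pitch():
    c=capture('wrist');W=cloud(c)
    s=state();R=np.array(s['tool_rot']);L=(W-s['ee_pos'])@R*1000
    m=np.isfinite(L[...,0])&(abs(L[...,1])<12)&(L[...,0]>25)&(L[...,0]<82)&(L[...,2]<25);H=L[m]
    print('handle pitch',np.polyfit(H[:,0],H[:,2],1),'yaw',np.polyfit(H[:,0],H[:,1],1),len(H),"max x",H[:,0].max())
E
python3 -c "
from h import *
st();roll();pitch();goal([.520,.015,.19],90)"
```

```text
time: 8.32
ee_pos: [0.535, 0.1616, 0.1027]
tool_rot: [[-1.0, -0.0, 0.0], [-0.0, 1.0, 0.0], [-0.0, 0.0, -1.0]]
ft_force: [-0.6, 6.0, 3.5]
opening: 0.0141
finger_force: 45.5
t 8.3167 pos [0.535  0.1616 0.1027] yaw_y 90.03 F [-0.6  6.   3.5] M [ 0.82 -0.02  0.28] open 0.0141 grip 45.5
y -60 z max 7 min -57 n108; y -50 z max 18 min -54 n80; y -40 z max 28 min 13 n35; y -30 z max 38 min 24 n40; y -20 z max 50 min 30 n45; y -10 z max 51 min 41 n23; y 30 z max -7 min -11 n16; 
handle pitch [  0.17295339 -19.00892975] yaw [-0.0249101  -0.72465028] 5238 max x 81.98468054111666
shift [  15.1 -146.5  -87. ] turn 0.0004 rows>= 4.1
```

```bash
python3 -m inch '[[0,8,-20,0,0],[0,8,-50,0,0],[5,0,-80,0,0],[8,-30,-85,0,0],[10,-65,-85,0,0]]' 20
python3 -m inch '[[2,-35,0,0,0],[5,-70,0,0,0],[5,-76,5,0,0],[5,-76,15,0,0],[5,-76,20,0,0]]' 20
python3 -c "
from h import *
st();roll();pitch();goal([.520,.021,.15],90)"
```

```text
time: 8.88
ee_pos: [0.5257, 0.0966, 0.19]
tool_rot: [[-1.0, -0.003, 0.003], [-0.003, 1.0, 0.001], [-0.003, 0.001, -1.0]]
ft_force: [1.5, -0.3, -3.9]
opening: 0.0143
finger_force: 44.0
time: 9.3
ee_pos: [0.5193, 0.0198, 0.1668]
tool_rot: [[-1.0, 0.001, -0.001], [0.001, 1.0, 0.0], [0.001, 0.0, -1.0]]
ft_force: [0.1, 0.1, -2.5]
opening: 0.0142
finger_force: 44.0
t 9.3 pos [0.5193 0.0198 0.1668] yaw_y 89.92 F [ 0.1  0.1 -2.5] M [ 0.04  0.22 -0.02] open 0.0142 grip 44.0
y -50 z max 14 min 5 n18; y -40 z max 26 min 10 n32; y -30 z max 36 min -60 n38; y -20 z max 49 min -60 n63; y -10 z max 50 min -60 n11; y 20 z max -11 min -13 n6; y 30 z max -5 min -14 n22; 
handle pitch [  0.14129396 -18.4528539 ] yaw [-0.00902192 -1.09436644] 5381 max x 81.99553034732057
shift [-0.7  0.1 17.4] turn 0.0012 rows>= 0.4
```

```bash
python3 -m inch '[[0,0,12,0,0],[0,2,20,0,0],[0,6,24,0,0],[0,10,27,0,0],[0,13,29,0,0]]' 20
python3 -c "
from h import *
st();roll();pitch()"
```

```text
time: 9.87
ee_pos: [0.5198, 0.0338, 0.139]
tool_rot: [[-1.0, -0.001, -0.0], [-0.001, 1.0, 0.0], [0.0, 0.0, -1.0]]
ft_force: [-0.3, 0.4, -2.9]
opening: 0.0142
finger_force: 44.1
t 9.8667 pos [0.5198 0.0338 0.139 ] yaw_y 90.05 F [-0.3  0.4 -2.9] M [0.01 0.14 0.  ] open 0.0142 grip 44.1
y -50 z max 16 min 5 n21; y -40 z max 27 min -60 n64; y -30 z max 36 min -34 n40; y -20 z max 48 min 33 n37; y -10 z max 48 min 38 n11; y 20 z max -11 min -15 n6; y 30 z max -6 min -13 n21; y 60 z max -29 min -60 n18; 
handle pitch [  0.14294912 -18.82190737] yaw [-0.01052651 -0.57215371] 5395 max x 81.99256326924217
```

```bash
python3 -m inch '[[0,0,-16,0,0],[0,-8,-18,0,0],[0,-16,-18,0,0],[0,-16,-12,0,0],[0,-16,-9,0,0]]' 20
python3 -m inch '[[0,1,4,0,0],[0,3,6,0,0],[0,5,8,0,0],[0,5,8,0,0]]' 20
python3 -c "
from h import *
st();roll();pitch()"
```

```text
time: 10.43
ee_pos: [0.5196, 0.0161, 0.1474]
tool_rot: [[-1.0, 0.001, -0.0], [0.001, 1.0, -0.0], [0.0, -0.0, -1.0]]
ft_force: [-0.5, 0.6, -3.1]
opening: 0.0143
finger_force: 44.0
time: 10.77
ee_pos: [0.5197, 0.0222, 0.1396]
tool_rot: [[-1.0, -0.0, -0.0], [-0.0, 1.0, -0.0], [0.0, -0.0, -1.0]]
ft_force: [0.2, -0.4, 3.5]
opening: 0.0142
finger_force: 45.1
t 10.7667 pos [0.5197 0.0222 0.1396] yaw_y 90.01 F [ 0.2 -0.4  3.5] M [-0.14 -0.19 -0.07] open 0.0142 grip 45.1
y -50 z max 25 min 15 n20; y -40 z max 34 min 21 n32; y -30 z max 42 min -59 n51; y -20 z max 50 min -34 n37; y -10 z max 55 min -48 n26; y 20 z max -6 min -9 n9; y 30 z max -5 min -9 n11; 
handle pitch [  0.21754541 -19.07863532] yaw [ 0.00680458 -0.98195391] 5062 max x 81.99922486167233
```

```bash
python3 -m inch '[[0,0,-2,0,0.15]]' 20; python3 -m inch '[[0,0,0,0,0.15],[0,0,0,0,0.15]]' 20
```

```text
time: 11.0
ee_pos: [0.5198, 0.022, 0.1419]
tool_rot: [[-1.0, -0.0, -0.0], [-0.0, 1.0, 0.0], [0.0, 0.0, -1.0]]
ft_force: [0.3, -0.1, -2.0]
opening: 0.0142
finger_force: 44.4
time: 11.17
ee_pos: [0.5196, 0.0219, 0.1422]
tool_rot: [[-1.0, -0.0, -0.0], [-0.0, 1.0, 0.0], [0.0, 0.0, -1.0]]
ft_force: [-0.1, 0.8, -1.0]
opening: 0.0143
finger_force: 44.4
```

```bash
python3 -m inch '[[0,0,0,0,0.17]]' 20; python3 -m inch '[[0,0,0,0,0.17]]' 20 | grep -E "open|finger|force"
```

```text
time: 11.25
ee_pos: [0.5196, 0.0219, 0.1422]
tool_rot: [[-1.0, -0.0, -0.0], [-0.0, 1.0, 0.0], [0.0, 0.0, -1.0]]
ft_force: [0.0, 0.6, -2.1]
opening: 0.0147
finger_force: 33.7
ft_force: [-0.2, -0.1, -1.4]
opening: 0.0146
finger_force: 33.8
```

```bash
python3 -m inch '[[0,0,0,0,0.175],[0,0,0,0,0.175]]' 20 | tail -2; python3 -m inch '[[0,0,0,0,0.179],[0,0,0,0,0.179]]' 20 | tail -2
python3 -c "
from h import *
st();pitch()"
```

```text
opening: 0.0151
finger_force: 22.6
opening: 0.0154
finger_force: 14.1
t 11.6667 pos [0.5198 0.0219 0.1423] yaw_y 90.01 F [-0.9  0.4 -1.6] M [0.07 0.19 0.  ] open 0.0154 grip 14.1
handle pitch [  0.18419094 -19.22696986] yaw [ 0.00498567 -1.08110557] 5218 max x 81.99785302158571
```

```bash
python3 -m inch '[[0,1,2,0,0.179],[0,2,4,0,0.179],[0,4,6,0,0.179],[0,6,8,0,0.179],[0,7,9,0,0.179]]' 20
python3 -c "
from h import *
st();roll();pitch()"
```

```text
time: 12.13
ee_pos: [0.5198, 0.0292, 0.133]
tool_rot: [[-1.0, -0.0, -0.0], [-0.0, 1.0, -0.0], [0.0, -0.0, -1.0]]
ft_force: [-3.4, -0.7, 3.5]
opening: 0.0153
finger_force: 14.9
t 12.1333 pos [0.5198 0.0292 0.133 ] yaw_y 90.02 F [-3.4 -0.7  3.5] M [-0.16  0.38 -0.11] open 0.0153 grip 14.9
y -50 z max 32 min 26 n20; y -40 z max 40 min -50 n51; y -30 z max 46 min -59 n48; y -20 z max 52 min -40 n36; y -10 z max 58 min 50 n37; y 0 z max 58 min 53 n4; y 20 z max -6 min -11 n6; y 30 z max -4 min -8 n3; y 60 z max -41 min -52 n6; 
handle pitch [  0.2742104  -20.04911231] yaw [ 0.00189229 -0.66381027] 4944 max x 81.90928036653787
```

```bash
python3 -m inch '[[0,2,2,0,0.179],[0,4,4,0,0.179],[0,6,6,0,0.179],[0,8,8,0,0.179],[0,8,8,0,0.179]]' 20
python3 -c "
from h import *
st();roll();pitch()"
```

```text
time: 12.7
ee_pos: [0.52, 0.0372, 0.1249]
tool_rot: [[-1.0, -0.0, 0.0], [-0.0, 1.0, 0.0], [-0.0, 0.0, -1.0]]
ft_force: [-0.6, -0.7, 0.6]
opening: 0.0153
finger_force: 14.8
t 12.7 pos [0.52   0.0372 0.1249] yaw_y 90.02 F [-0.6 -0.7  0.6] M [-0.25 -0.15 -0.01] open 0.0153 grip 14.8
y -50 z max 43 min 36 n16; y -40 z max 46 min -58 n84; y -30 z max 51 min -35 n39; y -20 z max 56 min 48 n34; y -10 z max 60 min 50 n41; y 0 z max 60 min 56 n15; y 60 z max -15 min -45 n25; 
handle pitch [  0.3286383  -20.52779811] yaw [ 0.00412211 -0.93118223] 4798 max x 81.9973460038249
```

```bash
python3 -m inch '[[0,0,-12,0,0.179],[0,0,-24,0,0.179],[0,0,-24,0,0.179]]' 20 | tail -3
python3 -m inch '[[0,0,0,0,0.181],[0,0,0,0,0.181]]' 20 | tail -3
python3 -c "
from h import *
st();pitch()"
python3 -m inch '[[0,0,0,0,0.183],[0,0,0,0,0.183]]' 20 | tail -3
python3 -c "
from h import *
st();roll();pitch()"
```

```text
ft_force: [-0.8, 0.7, -0.5]
opening: 0.0152
finger_force: 13.9
ft_force: [-0.6, 1.3, 0.3]
opening: 0.0154
finger_force: 10.1
t 13.2667 pos [0.5194 0.037  0.1488] yaw_y 90.01 F [-0.6  1.3  0.3] M [0.27 0.27 0.02] open 0.0154 grip 10.1
handle pitch [ -0.07786671 -19.32612559] yaw [-0.00645029 -0.9086412 ] 6244 max x 81.99737360635592
ft_force: [-2.3, 2.2, 0.5]
opening: 0.0157
finger_force: 6.5
t 13.4833 pos [0.5195 0.0369 0.1488] yaw_y 90.01 F [-2.3  2.2  0.5] M [0.29 0.35 0.04] open 0.0157 grip 6.5
y -50 z max 8 min -4 n26; y -40 z max 17 min -55 n71; y -30 z max 25 min -43 n38; y -20 z max 34 min 22 n40; y -10 z max 38 min 27 n21; y 20 z max -21 min -29 n23; y 30 z max -21 min -25 n15; y 60 z max -39 min -60 n22; 
handle pitch [ -0.08235951 -19.14028037] yaw [-0.00681346 -0.91439489] 6238 max x 81.97713896434878
```

```bash
python3 -m inch '[[0,0,0,0,0.174],[0,0,-12,0,0.174],[0,-8,-24,0,0.174],[0,-19,-24,0,0.174],[0,-19,-24,0,0.174]]' 25 | tail -3
python3 -c "
from h import *
st();roll();pitch()"
```

```text
ft_force: [-0.1, 0.2, -3.0]
opening: 0.0152
finger_force: 17.2
t 14.05 pos [0.5204 0.0164 0.1735] yaw_y 89.99 F [-0.1  0.2 -3. ] M [ 0.03  0.14 -0.02] open 0.0152 grip 17.2
y -50 z max -1 min -18 n34; y -40 z max 8 min -10 n47; y -30 z max 20 min -2 n48; y -20 z max 30 min 16 n43; y -10 z max 31 min 23 n15; y 10 z max -20 min -28 n8; y 20 z max -27 min -36 n24; y 30 z max -25 min -31 n19; 
handle pitch [ -0.18507188 -19.11308644] yaw [-0.0027815  -1.35654463] 6732 max x 81.98013500630303
```

```bash
python3 -m inch '[[0,0,6,0,0.177],[0,4,9,0,0.178],[0,8,12,0,0.178],[0,12,15,0,0.178],[0,15,18,0,0.178]]' 25 | tail -3
python3 -c "
from h import *
st();roll();pitch()"
```

```text
ft_force: [-6.8, 1.6, 8.2]
opening: 0.0154
finger_force: 18.0
t 14.6167 pos [0.5192 0.0338 0.1549] yaw_y 90.03 F [-6.8  1.6  8.2] M [ 0.15  0.97 -0.13] open 0.0154 grip 18.0
y -50 z max 12 min -3 n32; y -40 z max 17 min -60 n61; y -30 z max 25 min -50 n53; y -20 z max 31 min 20 n37; y -10 z max 37 min 28 n35; y 10 z max -30 min -33 n3; y 20 z max -26 min -33 n24; 
handle pitch [ -0.15173202 -20.22809327] yaw [ 0.01620515 -0.81749681] 6700 max x 81.99949272344625
```

```bash
python3 -m inch '[[0,-2,3,0,0.178],[0,-3,6,0,0.178],[0,-2,9,0,0.178],[0,0,12,0,0.178],[0,0,12,0,0.178]]' 25 | tail -3
python3 -c "
from h import *
st();roll();pitch()"
```

```text
ft_force: [-2.6, 1.2, 4.4]
opening: 0.0152
finger_force: 16.9
t 15.1833 pos [0.5198 0.0333 0.143 ] yaw_y 90.02 F [-2.6  1.2  4.4] M [ 0.19  0.17 -0.  ] open 0.0152 grip 16.9
y -50 z max 23 min 13 n19; y -40 z max 28 min -60 n66; y -30 z max 33 min -39 n49; y -20 z max 38 min -53 n43; y -10 z max 44 min 35 n37; y 0 z max 47 min 40 n20; y 20 z max -21 min -25 n12; y 60 z max -37 min -58 n13; 
handle pitch [-1.99137751e-02 -2.13330630e+01] yaw [-8.49259134e-04 -9.00517677e-01] 6186 max x 81.99928842466977
```

```bash
python3 -m inch '[[0,0,-20,0,0.178],[0,-6,-40,0,0.178],[0,-6,-40,0,0.178],[0,-6,-40,0,0.181]]' 20 | tail -3
python3 -c "
from h import *
st();roll();pitch()"
```

```text
ft_force: [0.3, 0.8, -2.7]
opening: 0.0154
finger_force: 10.4
t 15.6667 pos [0.5207 0.0267 0.184 ] yaw_y 89.99 F [ 0.3  0.8 -2.7] M [ 0.04  0.12 -0.05] open 0.0154 grip 10.4
y -50 z max -2 min -28 n38; y -40 z max 6 min -25 n65; y -30 z max 14 min -52 n57; y -20 z max 24 min -47 n53; y -10 z max 30 min 17 n27; y 10 z max -25 min -42 n14; y 20 z max -33 min -39 n26; y 30 z max -33 min -36 n10; 
handle pitch [ -0.44144142 -22.47939967] yaw [-0.00243306 -1.07268489] 8561 max x 81.99643474757455
```

```bash
python3 -m inch '[[0,-10,0,0,0.172],[0,-30,0,0,0.172],[0,-60,5,0,0.172],[0,-76,20,0,0.172],[0,-76,34,0,0.172]]' 30 | tail -3
python3 -c "
from h import *
st();roll();pitch()
c=capture('scene');save(c,'8.png',(200,130,400,280),4)"
```

```text
ft_force: [-0.6, 0.9, -3.0]
opening: 0.0153
finger_force: 21.6
t 16.2333 pos [ 0.52   -0.0521  0.1486] yaw_y 89.92 F [-0.6  0.9 -3. ] M [ 0.03  0.12 -0.03] open 0.0153 grip 21.6
y -50 z max -21 min -43 n20; y -40 z max -9 min -52 n75; y -30 z max 6 min -59 n102; y -20 z max 18 min -58 n66; y -10 z max 16 min -54 n6; y 0 z max -32 min -49 n25; y 10 z max -32 min -53 n30; y 20 z max -37 min -50 n23; y 30 z max -38 min -43 n16; y 40 z max -41 min -56 n7; y 50 z max -36 min -56 n34; y 60 z max -39 min -58 n15; 
handle pitch [ -0.48564473 -21.26632988] yaw [ 2.27996498e-04 -1.51664245e+00] 8677 max x 81.99161000207464
```

View pics/8.png

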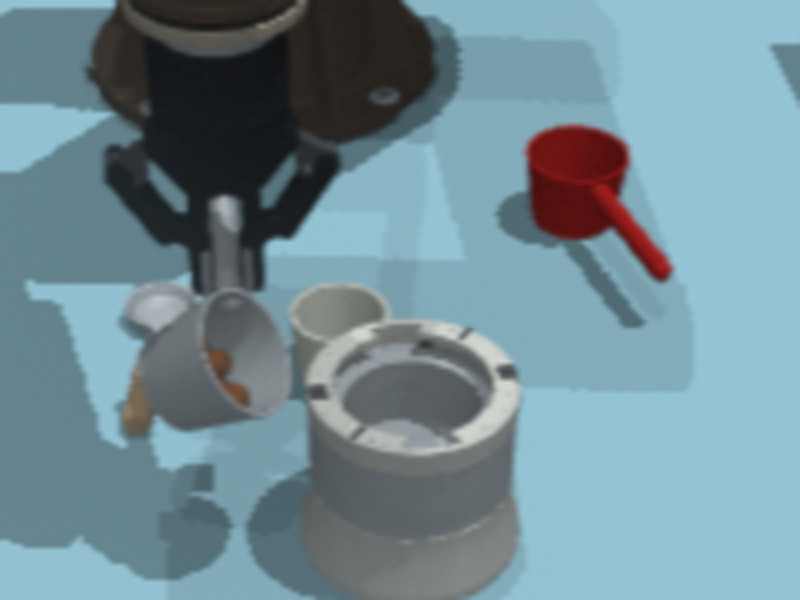

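```bash
python3 -m inch '[[0,8,0,0,0.172],[0,14,-1,0,0.172],[0,18,-3,0,0.172],[0,22,-5,0,0.172],[0,24,-6,0,0.172]]' 30 | tail -3
python3 -c "
from h import *
st();roll();pitch()
c=capture('scene');save(c,'9.png',(200,130,400,280),4)"
```

```text
ft_force: [0.2, -8.8, 1.7]
opening: 0.0149
finger_force: 23.5
t 16.85 pos [ 0.5209 -0.0243  0.1567] yaw_y 90.1 F [ 0.2 -8.8  1.7] M [-1.71 -0.21 -0.36] open 0.0149 grip 23.5
y -50 z max -16 min -45 n30; y -40 z max -5 min -53 n85; y -30 z max 8 min -54 n95; y -20 z max 18 min -53 n56; y -10 z max 17 min -47 n5; y 0 z max -32 min -48 n16; y 10 z max -39 min -50 n17; y 20 z max -39 min -59 n35; y 30 z max -38 min -52 n28; 
handle pitch [ -0.45970291 -22.39853391] yaw [ 0.01734862 -1.04065114] 8621 max x 81.95646056498072
```

View pics/9.png

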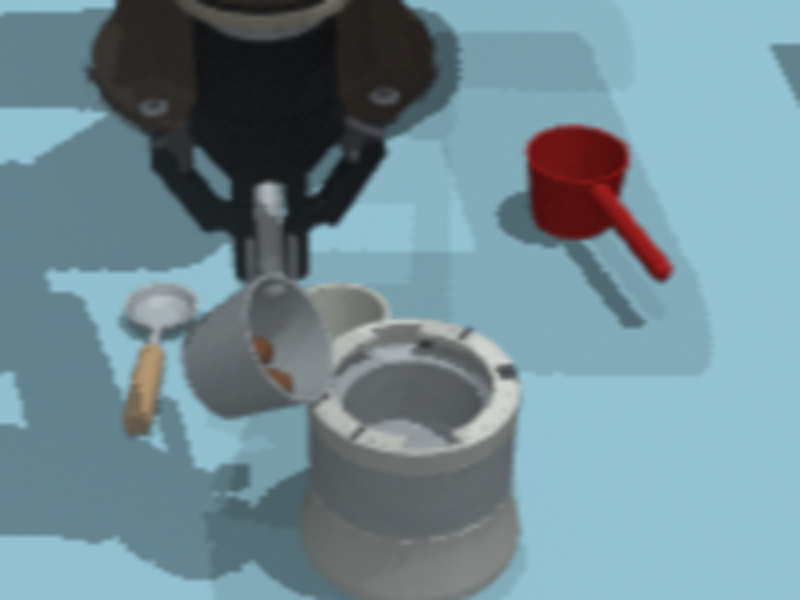

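Here the rim's lower edge presses on the collar at crop (325,385), with the lumps still inside at (270,365). The roll is advancing, so I'll keep pushing.

```bash
python3 -m inch '[[0,3,0,0,0.172],[0,6,0,0,0.172],[0,9,-1,0,0.172],[0,9,-1,0,0.172]]' 30 | tail -3
cat >> h.py <<'E'
def axis():
    "fit cup opening axis: outer cone normals from scene cloud; returns elevation"
    s=state();h=s["ee_pos"]+[0,0,.009]
    a,b,x,y,f=[None]*5
    P=[]
    for n in("scene","top"):
        c=capture(n);W=cloud(c);d1=np.roll(W,-2,1)-np.roll(W,2,1);d2=np.roll(W,-2,0)-np.roll(W,2,0)
        N=np.cross(d1,d2);N/=np.linalg.norm(N,axis=-1,keepdims=True)+1e-12
        hs=cv2.cvtColor(c["image"],cv2.COLOR_RGB2HSV)
        m=(np.linalg.norm(W-(h+[.05,0,-.01]),axis=-1)<.065)&(hs[...,1]<60)&(np.linalg.norm(d1,axis=-1)<.02)&(np.linalg.norm(d2,axis=-1)<.02)&(np.hypot(W[...,0]-.5695,W[...,1]-.051)>.066)
        P.append(N[m])
    N=np.vstack(P);N=N[np.isfinite(N[:,0])]
    print(len(N))
    # upper outer wall: normals cluster up/-y/..; report median normal of upper-facing, foot-facing
    best=None
    for th in np.radians(np.arange(40,125,3)):
        for ph in np.radians(np.arange(-40,35,4)):
            z=np.array([0,np.sin(th),np.cos(th)]);R=np.array([[np.cos(ph),0,-np.sin(ph)],[0,1,0],[np.sin(ph),0,np.cos(ph)]])
            z=R@z;q=np.abs(np.abs(N@z)-.14)
            sc=(q<.1).sum()+0.0
            if best is None or sc>best[0]: best=(sc,np.degrees(th),np.degrees(ph))
    print("axis fit",best,"of",len(N))
E
python3 -c "
from h import *
st();roll();pitch();axis()"
```

```text
ft_force: [-6.6, -17.4, 17.1]
opening: 0.0149
finger_force: 43.4
t 17.3833 pos [ 0.5207 -0.0162  0.1581] yaw_y 90.11 F [ -6.6 -17.4  17.1] M [-3.59  0.69 -0.69] open 0.0149 grip 43.4
y -60 z max -23 min -29 n3; y -50 z max -6 min -46 n61; y -40 z max 1 min -57 n97; y -30 z max 12 min -58 n87; y -20 z max 18 min -49 n45; y -10 z max 20 min -45 n5; y 0 z max -33 min -51 n16; y 10 z max -43 min -59 n29; y 20 z max -41 min -53 n38; 
handle pitch [ -0.45809849 -21.86298523] yaw [ 0.08044976 -1.10061649] 8467 max x 81.99579912086026
641
axis fit (np.float64(342.0), np.float64(49.0), np.float64(-40.0)) of 641
```

```bash
python3 -m inch '[[0,-8,-2,0,0.172],[0,-20,0,0,0.172],[0,-20,13,0,0.172],[0,-20,13,0,0.172]]' 30 | tail -3
python3 -c "
from h import *
st();roll();pitch()"
python3 -m inch '[[0,9,0,0,0.172],[0,15,0,0,0.172],[0,19,-1,0,0.172],[0,23,-2,0,0.172],[0,26,-3,0,0.172]]' 30 | tail -3
python3 -c "
from h import *
st();roll();pitch()"
```

```text
ft_force: [1.1, -4.6, 0.5]
opening: 0.0151
finger_force: 24.2
t 17.9667 pos [ 0.5196 -0.0367  0.1424] yaw_y 90.01 F [ 1.1 -4.6  0.5] M [-0.78 -0.24 -0.28] open 0.0151 grip 24.2
y -50 z max -14 min -35 n26; y -40 z max 1 min -48 n85; y -30 z max 13 min -56 n80; y -20 z max 22 min -59 n37; y -10 z max -48 min -52 n3; y 0 z max -27 min -47 n14; y 10 z max -32 min -46 n12; y 20 z max -31 min -44 n21; y 30 z max -27 min -59 n44; y 40 z max -32 min -38 n27; y 50 z max -50 min -52 n4; 
handle pitch [ -0.39129679 -21.01189585] yaw [ 0.03109817 -1.30975701] 8214 max x 81.99911673844485
ft_force: [-0.3, -27.4, 12.3]
opening: 0.0153
finger_force: 88.6
t 18.5333 pos [ 0.521  -0.0118  0.1476] yaw_y 90.03 F [ -0.3 -27.4  12.3] M [-5.43 -0.37 -1.39] open 0.0153 grip 88.6
y -60 z max -7 min -31 n37; y -50 z max 5 min -46 n93; y -40 z max 18 min -46 n75; y -30 z max 27 min -45 n46; y -20 z max 27 min -24 n6; y -10 z max -23 min -30 n11; y 0 z max -33 min -52 n20; y 10 z max -30 min -58 n35; y 20 z max -24 min -56 n28; 
handle pitch [ -0.23612797 -21.17541898] yaw [0.116612   0.66484809] 4621 max x 81.99644269812407
```

```bash
python3 -m inch '[[0,-12,-4,0,0.172],[0,-22,-20,0,0.172],[0,-22,-22,0,0.176],[0,-22,-12,0,0.176],[0,-22,-4,0,0.176]]' 30 | tail -3
python3 -c "
from h import *
st();roll();pitch()"
python3 -m inch '[[0,0,4,0,0.176],[0,0,8,0,0.176],[0,-2,13,0,0.176],[0,-3,18,0,0.176],[0,-3,18,0,0.176]]' 30 | tail -3
python3 -c "
from h import *
st();roll();pitch()"
```

```text
ft_force: [-0.6, -0.3, -2.7]
opening: 0.0151
finger_force: 20.9
t 19.1 pos [ 0.5199 -0.0317  0.1496] yaw_y 90.0 F [-0.6 -0.3 -2.7] M [ 0.05  0.05 -0.02] open 0.0151 grip 20.9
y -50 z max -4 min -33 n37; y -40 z max 5 min -17 n47; y -30 z max 14 min -54 n46; y -20 z max 22 min -50 n36; y -10 z max 27 min 17 n25; y 10 z max -29 min -44 n13; y 20 z max -35 min -53 n27; y 30 z max -32 min -58 n42; y 40 z max -40 min -58 n14; 
handle pitch [ -0.30001973 -20.75468934] yaw [ 0.00171669 -1.02266975] 7449 max x 81.99363930592538
ft_force: [-0.7, -4.3, 0.7]
opening: 0.0151
finger_force: 23.0
t 19.6667 pos [ 0.5194 -0.0353  0.1313] yaw_y 90.01 F [-0.7 -4.3  0.7] M [-0.71 -0.01 -0.27] open 0.0151 grip 23.0
y -50 z max -4 min -19 n29; y -40 z max 10 min -13 n43; y -30 z max 25 min -2 n37; y -20 z max 34 min 22 n27; y 0 z max -15 min -17 n3; y 10 z max -15 min -35 n8; y 20 z max -20 min -32 n25; y 30 z max -14 min -59 n49; y 40 z max -20 min -28 n21; y 50 z max -37 min -42 n3; 
handle pitch [ -0.16769196 -21.05863637] yaw [ 0.02474445 -1.1931962 ] 6880 max x 81.99878480321831
```

```bash
python3 -m inch '[[0,0,4,0,0.176],[0,0,8,0,0.176],[0,-1,12,0,0.176],[0,-2,16,0,0.176],[0,-2,16,0,0.176]]' 30 | tail -3
python3 -c "
from h import *
st();roll();pitch()"
```

```text
ft_force: [-3.9, -9.1, 2.7]
opening: 0.0152
finger_force: 26.5
t 20.2333 pos [ 0.5193 -0.0376  0.1158] yaw_y 90.01 F [-3.9 -9.1  2.7] M [-1.59  0.51 -0.33] open 0.0152 grip 26.5
y -50 z max -5 min -17 n13; y -40 z max 19 min -15 n45; y -30 z max 36 min 5 n43; y 10 z max -17 min -34 n3; y 20 z max -11 min -20 n9; y 30 z max 2 min -57 n52; y 40 z max -1 min -11 n27; y 50 z max -8 min -28 n14; 
handle pitch [ 7.00167990e-04 -2.21258406e+01] yaw [ 0.04323895 -1.321687  ] 6165 max x 81.99615492357776
```

```bash
python3 -m inch '[[0,-15,-2,0,0.176],[0,-36,0,0,0.176],[0,-36,28,0,0.176],[0,-36,58,0,0.177],[0,-36,66,0,0.178]]' 30 | tail -3
python3 -m inch '[[0,-4,3,0,0.178],[0,-8,6,0,0.178],[0,-13,9,0,0.178],[0,-17,12,0,0.178],[0,-17,12,0,0.178]]' 30 | tail -3
python3 -c "
from h import *
st();roll();pitch()"
```

```text
ft_force: [-8.2, -0.6, 5.7]
opening: 0.0152
finger_force: 17.8
ft_force: [-3.2, 2.1, 4.6]
opening: 0.0153
finger_force: 18.7
t 21.2167 pos [ 0.5202 -0.0906  0.0393] yaw_y 90.02 F [-3.2  2.1  4.6] M [0.42 0.42 0.11] open 0.0153 grip 18.7
y -60 z max -45 min -50 n31; y -50 z max -46 min -50 n30; y -40 z max -43 min -51 n31; y -30 z max 22 min -51 n67; y -20 z max -39 min -49 n3; y -10 z max -18 min -22 n5; y 0 z max -16 min -24 n18; y 10 z max -7 min -49 n19; y 20 z max -6 min -50 n44; y 30 z max -5 min -51 n48; y 40 z max 9 min -52 n45; y 50 z max -45 min -51 n30; y 60 z max -44 min -52 n47; 
handle pitch [ -0.1347692  -23.87594439] yaw [-0.01740467 -1.0716531 ] 7007 max x 81.97930957797259
```

```bash
python3 -m inch '[[0,-3,3,0,0.18],[0,-4,5,0,0.182],[0,-4,5,0,0.19],[0,-4,5,0,0.25],[0,-4,5,0,0.4]]' 30 | tail -3
python3 -m inch '[[0,0,0,0,0.5],[0,0,-40,0,0.7],[0,0,-80,0,1],[0,0,-110,0,1]]' 30 | tail -3
python3 - <<'E'
from h import *
st()
s=state();W=cloud(capture("top")).reshape(-1,3);Ws=cloud(capture("wrist")).reshape(-1,3)
P=np.vstack([W,Ws]);P=P[np.isfinite(P[:,0])]
Q=P[(P[:,2]>.05)&(P[:,2]<.062)&(P[:,0]>.535)&(P[:,0]<.64)&(P[:,1]>-.16)&(P[:,1]<-.03)]
print(len(Q),cv2.minEnclosingCircle((Q[:,:2]*1000).astype(np.float32)),Q[:,2].min(),Q[:,2].max())
A=np.c_[Q[:,:2],np.ones(len(Q))];print("rim plane",np.linalg.lstsq(A,Q[:,2],rcond=None)[0][:2])
H=P[(P[:,2]>.03)&(P[:,2]<.062)&(P[:,0]>.43)&(P[:,0]<.53)&(P[:,1]>-.15)&(P[:,1]<-.04)]
print("handle",H.mean(0),len(H),np.polyfit(H[:,0],H[:,1],1),np.polyfit(H[:,0],H[:,2],1),H[:,0].min())
E
```

```text
ft_force: [-0.7, -0.3, -0.4]
opening: 0.0323
finger_force: 0.0
ft_force: [1.2, -1.1, -0.3]
opening: 0.0772
finger_force: 0.0
t 22.1167 pos [ 0.5202 -0.094   0.1455] yaw_y 90.02 F [ 1.2 -1.1 -0.3] M [-0.01 -0.05 -0.  ] open 0.0772 grip 0.0
1293 ((568.8935546875, -98.55977630615234), 38.029014587402344) 0.050017247493219966 0.05726320298399116
rim plane [-0.01287777 -0.00017828]
handle [ 0.47714589 -0.10013399  0.05099402] 2816 [ 0.01860084 -0.1090093 ] [0.00108797 0.0504749 ] 0.430095541844598
```

The scoop is upright again on the table with its lumps inside, just relocated. New plan: grip far back on the handle and let the cup pitch down between the pads. That motion has no competing slip mode.

```bash
python3 -m inch '[[20,-3,30,-0.01,1],[54,-6,60,-0.018,1],[54,-6,90,-0.018,1],[54,-6,106,-0.018,1]]' 30 | tail -5
python3 -m inch '[[0,0,3,0,0.3],[0,0,3,0,0.2],[0,0,3,0,0.16],[0,0,3,0,0.16],[0,0,3,0,0.16]]' 40
python3 -m inch '[[0,0,0,0,0.16],[0,0,0,0,0.16]]' 40 | tail -3
python3 -c "
from h import *
st()"
```

```text
ee_pos: [0.4627, -0.0996, 0.0349]
tool_rot: [[-1.0, -0.018, -0.003], [-0.018, 1.0, 0.001], [0.003, 0.001, -1.0]]
ft_force: [-1.3, -0.9, -0.1]
opening: 0.0856
finger_force: 0.0
time: 22.97
ee_pos: [0.4669, -0.1003, 0.0354]
tool_rot: [[-1.0, -0.018, 0.002], [-0.018, 1.0, -0.001], [-0.002, -0.001, -1.0]]
ft_force: [0.7, -0.3, 0.1]
opening: 0.0253
finger_force: 0.0
ft_force: [-0.6, -0.8, 1.3]
opening: 0.0148
finger_force: 36.8
t 23.1333 pos [ 0.4664 -0.1002  0.035 ] yaw_y 91.05 F [-0.6 -0.8  1.3] M [ 0.09 -0.06  0.02] open 0.0148 grip 36.8
```

```bash
python3 -m inch '[[0,0,-20,0,0.16],[0,0,-55,0,0.16],[0,0,-92,0,0.16],[0,0,-130,0,0.16],[0,0,-168,0,0.16]]' 40 | tail -5
python3 -m inch '[[-10,28,-30,0.005,0.16],[-22,58,-50,0.01,0.16],[-35,90,-70,0.015,0.16],[-50,122,-82,0.018,0.16],[-57,151,-82,0.018,0.16]]' 40 | tail -5
python3 -c "
from h import *
st();pitch();goal([.5235,.051,.285],90)"
```

```text
ee_pos: [0.4651, -0.0999, 0.2042]
tool_rot: [[-1.0, -0.018, -0.001], [-0.018, 1.0, 0.0], [0.001, 0.0, -1.0]]
ft_force: [1.2, -0.3, -2.1]
opening: 0.0147
finger_force: 36.5
ee_pos: [0.5224, 0.0539, 0.2875]
tool_rot: [[-1.0, 0.0, 0.005], [0.0, 1.0, 0.0], [-0.005, 0.0, -1.0]]
ft_force: [0.4, -0.2, -2.2]
opening: 0.0148
finger_force: 36.6
t 23.9667 pos [0.5224 0.0539 0.2875] yaw_y 89.99 F [ 0.4 -0.2 -2.2] M [ 0.    0.18 -0.06] open 0.0148 grip 36.6
handle pitch [  0.09742053 -26.57460644] yaw [-0.02394909 -3.83709206] 1556 max x 42.87814467358285
shift [-1.1 -6.8  1.1] turn 0.0009 rows>= 0.2
```

```bash
cat >> h.py <<'E'
def hang():
    s=state();p=s["ee_pos"];P=[]
    for n in("scene","top"):
        W=cloud(capture(n)).reshape(-1,3);P.append(W[np.isfinite(W[:,0])])
    L=(np.vstack(P)-p-[0,0,.009])*1000
    m=(abs(L[:,1])<60)&(L[:,0]>-70)&(L[:,0]<160)&(L[:,2]>-165)&(L[:,2]<40)&~((L[:,2]+p[2]*1000+9<121))&~((abs(L[:,0])<16)&(L[:,2]>-25))
    L=L[m&(L[:,0]>-45)]
    for b in range(-170,40,15):
        q=L[(L[:,2]>=b)&(L[:,2]<b+15)&(L[:,0]>8)]
        if len(q): print("z",b+7,"x %.0f..%.0f y %.0f..%.0f n%d"%(q[:,0].min(),q[:,0].max(),q[:,1].min(),q[:,1].max(),len(q)),end="; ")
    print()
E
python3 -m inch '[[0,-3,0,0,0.17],[0,-3,0,0,0.173],[0,-3,0,0,0.175],[0,-3,0,0,0.176]]' 20 | tail -3
python3 -c "
from h import *
st();hang()"
python3 -m inch '[[0,0,0,0,0.178],[0,0,0,0,0.179]]' 20 | tail -3
python3 -c "
from h import *
st();hang()"
```

```text
ft_force: [-0.6, 0.2, -2.3]
opening: 0.0153
finger_force: 18.9
t 24.35 pos [0.5198 0.0481 0.2841] yaw_y 89.95 F [-0.6  0.2 -2.3] M [ 0.    0.15 -0.  ] open 0.0153 grip 18.9
z -103 x 86..94 y -17..12 n10; z -88 x 66..104 y -29..30 n70; z -73 x 41..115 y -30..31 n333; z -58 x 44..125 y -33..34 n339; z -43 x 48..124 y -37..38 n222; z -28 x 39..87 y -36..37 n184; z -13 x 18..62 y -13..12 n120; z 2 x 17..28 y -6..6 n17; z 32 x 16..16 y 12..12 n1; 
ft_force: [-0.1, -0.2, -2.3]
opening: 0.0155
finger_force: 12.6
t 24.6167 pos [0.52   0.0485 0.2842] yaw_y 89.97 F [-0.1 -0.2 -2.3] M [0.02 0.16 0.02] open 0.0155 grip 12.6
z -133 x 31..37 y 4..7 n3; z -118 x 21..67 y -22..27 n132; z -103 x 8..82 y -30..32 n333; z -88 x 8..76 y -36..36 n254; z -73 x 10..65 y -36..37 n114; z -58 x 23..55 y -33..35 n79; z -43 x 19..45 y -17..16 n83; z -28 x 15..30 y -7..9 n57; z -13 x 16..19 y -4..4 n8;
```

```bash
python3 -m inch '[[0,2,0,0,0.180],[0,2,0,0,0.180],[0,2,0,0,0.179]]' 20 | tail -3
python3 -c "
from h import *
st();hang()
c=capture('scene');save(c,'10.png',(230,60,380,280),2.6)"
```

```text
ft_force: [0.1, 1.4, -2.8]
opening: 0.0155
finger_force: 10.8
t 24.9667 pos [0.5202 0.051  0.2843] yaw_y 90.02 F [ 0.1  1.4 -2.8] M [-0.02 -0.02  0.01] open 0.0155 grip 10.8
z -133 x 17..38 y -14..13 n12; z -118 x 9..74 y -24..29 n241; z -103 x 8..72 y -32..33 n294; z -88 x 8..61 y -36..38 n173; z -73 x 9..57 y -36..38 n68; z -58 x 20..48 y -31..31 n73; z -43 x 16..36 y -7..11 n68; z -28 x 10..26 y -7..9 n44; z 32 x 16..16 y 17..17 n1;
```

View pics/10.png

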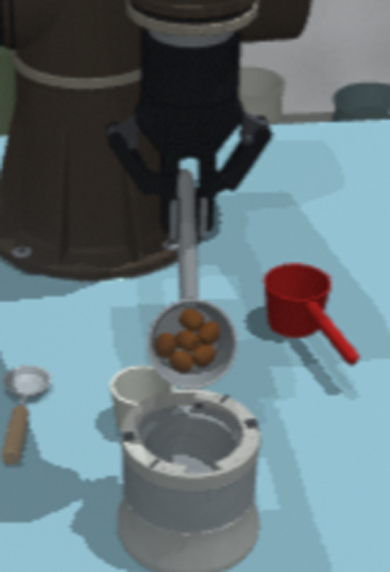

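This last view shows the cup hanging at (192,340) facing the camera, with all six lumps inside, just above the grinder. Next: foot edge down on the −x side of the collar, then drag +x to tip the cup past level over the bowl.

```bash
python3 -m inch '[[20,0,0,0,0.179],[20,0,20,0,0.179],[20,0,36,0,0.179],[20,0,42,0,0.179]]' 20 | tail -5
python3 -c "
from h import *
st();hang()"
python3 -m inch '[[-4,0,1,0,0.179],[-8,0,2,0,0.179],[-12,0,3,0,0.179],[-16,0,3,0,0.179]]' 20 | tail -5
python3 -c "
from h import *
st();hang()"
```

```text
ee_pos: [0.4991, 0.0509, 0.2407]
tool_rot: [[-1.0, -0.0, -0.002], [-0.0, 1.0, -0.0], [0.002, -0.0, -1.0]]
ft_force: [-1.8, -0.1, 4.7]
opening: 0.0157
finger_force: 12.0
t 25.45 pos [0.4991 0.0509 0.2407] yaw_y 90.02 F [-1.8 -0.1  4.7] M [-0.01  0.35  0.02] open 0.0157 grip 12.0
z -133 x 8..116 y -52..18 n58; z -118 x 8..51 y -27..32 n209; z -103 x 8..46 y -36..37 n75; z -88 x 9..39 y -37..37 n37; z -73 x 8..33 y -34..35 n35; z -58 x 9..29 y -22..25 n70; z -43 x 8..22 y -7..7 n44; z -28 x 8..18 y -7..7 n26; 
ee_pos: [0.5179, 0.0509, 0.2407]
tool_rot: [[-1.0, -0.0, 0.003], [-0.0, 1.0, 0.0], [-0.003, 0.0, -1.0]]
ft_force: [-1.2, 0.3, 4.8]
opening: 0.0155
finger_force: 12.6
t 25.8833 pos [0.5179 0.0509 0.2407] yaw_y 90.01 F [-1.2  0.3  4.8] M [0.02 0.24 0.03] open 0.0155 grip 12.6
z -133 x 8..47 y -15..52 n77; z -118 x 8..35 y -31..33 n114; z -103 x 9..32 y -35..38 n46; z -88 x 9..29 y -37..38 n25; z -73 x 9..26 y -32..35 n33; z -58 x 9..21 y -21..22 n64; z -43 x 8..15 y -7..7 n28; z -28 x 8..12 y -2..4 n7; z 17 x 17..17 y -13..-13 n1;
```

```bash
python3 -m inch '[[-5,0,1,0,0.179],[-10,0,2,0,0.179],[-15,0,3,0,0.179],[-20,0,4,0,0.179],[-24,0,5,0,0.179]]' 20 | tail -5
python3 -c "
from h import *
st();hang()"
```

```text
ee_pos: [0.5424, 0.0509, 0.236]
tool_rot: [[-1.0, -0.0, 0.004], [-0.0, 1.0, 0.0], [-0.004, 0.0, -1.0]]
ft_force: [-0.2, -0.1, 12.2]
opening: 0.0155
finger_force: 16.2
t 26.4 pos [0.5424 0.0509 0.236 ] yaw_y 90.01 F [-0.2 -0.1 12.2] M [-0.11  0.22  0.  ] open 0.0155 grip 16.2
z -118 x 8..27 y -31..58 n17; z -103 x 8..13 y -36..37 n11; z -88 x 8..11 y -36..37 n9; z -73 x 8..10 y 29..32 n2;
```

```bash
python3 -m inch '[[-4,0,2,0,0.179],[-8,0,4,0,0.179],[-12,0,6,0,0.179],[-16,0,8,0,0.179],[-20,0,10,0,0.179]]' 20 | tail -5
cat >> h.py <<'E'
def lumps():
    for n in("top","scene"):
        c=capture(n);hs=cv2.cvtColor(c["image"],cv2.COLOR_RGB2HSV)
        m=((hs[...,0]<22)&(hs[...,1]>120)&(hs[...,2]>50));W=cloud(c);m&=(np.hypot(W[...,0]-.56,W[...,1]-.051)<.25)
        k,l,sta,cen=cv2.connectedComponentsWithStats(m.astype(np.uint8))
        for i in range(1,k):
            if sta[i,4]>4: q=W[l==i];print(n,"amber px",sta[i,4],np.round(cen[i]),np.round(np.nanmedian(q,0),3))
E
python3 -c "
from h import *
st();hang();lumps()"
```

```text
ee_pos: [0.5638, 0.0509, 0.2271]
tool_rot: [[-1.0, -0.0, 0.007], [-0.0, 1.0, 0.0], [-0.007, 0.0, -1.0]]
ft_force: [3.4, -0.1, 16.7]
opening: 0.0153
finger_force: 17.3
t 26.9167 pos [0.5638 0.0509 0.2271] yaw_y 90.01 F [ 3.4 -0.1 16.7] M [-0.03 -0.38  0.05] open 0.0153 grip 17.3
z -118 x 20..20 y 55..55 n1; 
top amber px 42 [269. 162.] [0.588 0.032 0.07 ]
scene amber px 28 [306. 229.] [0.574 0.059 0.11 ]
scene amber px 5 [306. 240.] [0.57  0.06  0.074]
```

```bash
python3 -m inch '[[-3,0,1,0,0.179],[-6,0,3,0,0.179],[-8,0,4,0,0.179],[-10,0,5,0,0.179],[-10,0,5,0,0.179]]' 20 | tail -5
python3 -c "
from h import *
st();hang();lumps()"
```

```text
ee_pos: [0.574, 0.0508, 0.2219]
tool_rot: [[-1.0, -0.0, 0.007], [-0.0, 1.0, 0.0], [-0.007, 0.0, -1.0]]
ft_force: [4.3, -2.1, 17.2]
opening: 0.0157
finger_force: 16.2
t 27.5333 pos [0.574  0.0508 0.2219] yaw_y 90.01 F [ 4.3 -2.1 17.2] M [-0.08 -0.45  0.01] open 0.0157 grip 16.2

top amber px 12 [251. 160.] [0.593 0.07  0.071]
top amber px 21 [265. 160.] [0.594 0.041 0.072]
scene amber px 25 [307. 234.] [0.548 0.067 0.071]
```

```bash
python3 -m inch '[[0,0,-25,0,0.176],[0,0,-60,0,0.174],[0,0,-90,0,0.172],[0,0,-90,0,0.17],[0,0,-90,0,0.17]]' 30 | tail -5
python3 -c "
from h import *
st();hang();lumps()
print(state()['joints'])
c=capture('top');[print(np.round(d['p'],2),np.round(d['location'])) for d in recognise('lump0',c)]"
```

```text
ee_pos: [0.5718, 0.051, 0.3116]
tool_rot: [[-1.0, -0.0, 0.005], [-0.0, 1.0, 0.0], [-0.005, 0.0, -1.0]]
ft_force: [-0.1, -1.0, -2.2]
opening: 0.0149
finger_force: 27.5
t 28.15 pos [0.5718 0.051  0.3116] yaw_y 90.01 F [-0.1 -1.  -2.2] M [-0.04 -0.13 -0.03] open 0.0149 grip 27.5

scene amber px 22 [308. 234.] [0.548 0.068 0.072]
[ 3.61536607e-02  3.01119108e-01  1.68129158e+00 -3.00106992e-05
  1.16109405e+00 -1.53485310e+00]
```

```bash
python3 -m inch '[[-2,38,0,0,0.17],[-5,78,0,0,0.17],[-8,118,0,0,0.17],[-10,158,0,0,0.17],[-12,198,0,0,0.17]]' 30 | tail -5
python3 -m inch '[[0,21,0,0,0.174],[0,21,20,0,0.178],[0,21,50,0,0.180],[0,21,80,0,0.180],[0,21,110,0,0.180]]' 20 | tail -5
python3 -c "
from h import *
st();hang();lumps()
c=capture('top');[print(np.round(d['p'],2),np.round(d['location']),px2w(c,d['location'])) for d in recognise('lump0',c)]"
```

```text
ee_pos: [0.5818, 0.2507, 0.3086]
tool_rot: [[-1.0, 0.0, -0.001], [0.0, 1.0, -0.0], [0.001, -0.0, -1.0]]
ft_force: [0.6, 0.2, -1.9]
opening: 0.0156
finger_force: 27.7
ee_pos: [0.5817, 0.2701, 0.1975]
tool_rot: [[-1.0, -0.001, -0.0], [-0.001, 1.0, -0.0], [0.0, -0.0, -1.0]]
ft_force: [0.8, -0.1, -2.3]
opening: 0.0152
finger_force: 15.2
t 29.2833 pos [0.5817 0.2701 0.1975] yaw_y 90.04 F [ 0.8 -0.1 -2.3] M [-0.01 -0.13  0.02] open 0.0152 grip 15.2

top amber px 102 [263. 164.] [0.59  0.045 0.071]
top amber px 47 [253. 161.] [0.592 0.066 0.07 ]
top amber px 48 [272. 164.] [0.584 0.027 0.071]
top amber px 46 [271. 177.] [0.558 0.029 0.071]
top amber px 31 [253. 184.] [0.544 0.066 0.071]
scene amber px 24 [308. 234.] [0.548 0.067 0.072]
0.46 [252. 185.] [0.54137251 0.0673632  0.07459539]
0.44 [264. 155.] [0.60296014 0.04323227 0.07432641]
0.38 [273. 165.] [0.58326643 0.02520156 0.07212291]
```

All six lumps are in the bowl. Next: set the scoop down by letting it swing, touching the table, and dragging back.

```bash
python3 -m inch '[[0,0,0,0,0.182],[0,0,10,0,0.183],[0,0,20,0,0.183],[0,0,40,0,0.181],[0,0,58,0,0.179]]' 20 | tail -5
python3 -c "
from h import *
st();hang()"
```

```text
ee_pos: [0.5821, 0.2699, 0.1404]
tool_rot: [[-1.0, -0.0, 0.001], [-0.0, 1.0, 0.0], [-0.001, 0.0, -1.0]]
ft_force: [0.1, 0.3, -2.9]
opening: 0.0157
finger_force: 12.3
t 30.0 pos [0.5821 0.2699 0.1404] yaw_y 90.01 F [ 0.1  0.3 -2.9] M [-0.04 -0.11  0.03] open 0.0157 grip 12.3
```

```bash
python3 -m inch '[[0,0,10,0,0.180],[8,0,13,0,0.180],[18,0,14,0,0.180],[30,0,15,0,0.180],[42,0,16,0,0.180]]' 20 | tail -5
cat >> h.py <<'E'
def side():
    s=state();p=s["ee_pos"];P=[]
    for n in("scene","top"):
        W=cloud(capture(n)).reshape(-1,3);P.append(W[np.isfinite(W[:,0])])
    L=np.vstack(P);L=L[(abs(L[:,1]-p[1])<.045)&(abs(L[:,0]-p[0])<.16)&(L[:,2]>.006)]
    for b in np.arange(0,.2,.015):
        q=L[(L[:,2]>=b)&(L[:,2]<b+.015)]
        q=(q-p)[:, :2]*1000
        if len(q): print("z%.0f"%(b*1000+7),"x %.0f..%.0f y %.0f..%.0f n%d"%(q[:,0].min(),q[:,0].max(),q[:,1].min(),q[:,1].max(),len(q)),end="; ")
    print()
E
python3 -c "
from h import *
st();side()"
```

```text
ee_pos: [0.5389, 0.2699, 0.1258]
tool_rot: [[-1.0, -0.0, 0.0], [-0.0, 1.0, 0.0], [-0.0, 0.0, -1.0]]
ft_force: [-0.1, -0.1, -2.1]
opening: 0.0154
finger_force: 12.5
t 30.5167 pos [0.5389 0.2699 0.1258] yaw_y 90.01 F [-0.1 -0.1 -2.1] M [-0.   -0.05  0.01] open 0.0154 grip 12.5
z7 x -116..106 y -20..27 n97; z22 x -69..-7 y -31..34 n293; z37 x -157..-6 y -38..38 n124; z52 x -160..-5 y -38..38 n234; z67 x -66..-4 y -34..35 n401; z82 x -65..-2 y -24..23 n425; z97 x -27..-4 y -9..8 n58; z112 x -24..-4 y -10..8 n41; z127 x -23..14 y -18..19 n68; z142 x -20..14 y -22..22 n121; z157 x -15..13 y -22..23 n107; z172 x -16..16 y -39..44 n199; z187 x -19..19 y -44..45 n250; z202 x -19..20 y -45..45 n161;
```

```bash
python3 -m inch '[[0,0,5,0,0.180],[6,0,9,0,0.180],[14,0,12,0,0.180],[22,0,14,0,0.180],[30,0,16,0,0.180]]' 20 | tail -5
python3 -c "
from h import *
st();side()"
```

```text
ee_pos: [0.51, 0.27, 0.1093]
tool_rot: [[-1.0, 0.0, 0.001], [0.0, 1.0, 0.0], [-0.001, 0.0, -1.0]]
ft_force: [1.1, -0.1, 2.6]
opening: 0.0152
finger_force: 1.9
t 31.0333 pos [0.51   0.27   0.1093] yaw_y 89.99 F [ 1.1 -0.1  2.6] M [ 0.02 -0.09 -0.02] open 0.0152 grip 1.9
z7 x -120..145 y -43..37 n207; z22 x -44..20 y -34..36 n186; z37 x -159..17 y -42..38 n174; z52 x -160..14 y -42..35 n530; z67 x -47..11 y -31..29 n351; z82 x -14..9 y -9..8 n49; z97 x -19..3 y -9..8 n35; z112 x -21..14 y -19..19 n68; z127 x -22..13 y -21..22 n114; z142 x -23..17 y -22..28 n106; z157 x -18..15 y -42..43 n203; z172 x -19..18 y -45..45 n207; z187 x -20..21 y -45..45 n149; z202 x -13..22 y -45..44 n183;
```

```bash
python3 -m inch '[[0,0,0,0,0.178],[8,0,1,0,0.178],[18,0,3,0,0.178],[28,0,4,0,0.178],[38,0,5,0,0.178]]' 20 | tail -5
python3 -c "
from h import *
st();side()"
```

```text
ee_pos: [0.4707, 0.2697, 0.1041]
tool_rot: [[-1.0, -0.0, -0.001], [-0.0, 1.0, -0.0], [0.001, -0.0, -1.0]]
ft_force: [1.1, -0.4, 0.8]
opening: 0.0151
finger_force: 2.2
t 31.55 pos [0.4707 0.2697 0.1041] yaw_y 90.01 F [ 1.1 -0.4  0.8] M [-0.01  0.   -0.08] open 0.0151 grip 2.2
z7 x -144..35 y -41..25 n96; z22 x -18..58 y -32..32 n452; z37 x -136..54 y -44..37 n310; z52 x -159..42 y -45..38 n626; z67 x -16..34 y -38..38 n94; z82 x -0..25 y -26..29 n72; z97 x -13..8 y -15..9 n40; z112 x -24..14 y -19..22 n92; z127 x -35..15 y -22..22 n124; z142 x -35..15 y -34..35 n85; z157 x -16..17 y -43..45 n226; z172 x -20..21 y -45..44 n162; z187 x -19..21 y -45..45 n151; z202 x -13..23 y -45..45 n204;
```

```bash
python3 -m inch '[[0,0,0,0,0.168],[0,0,-12,0,0.168],[-35,0,-25,0,0.168],[-70,8,-25,0,0.168],[-105,15,-25,0,0.168]]' 30 | tail -5
python3 -m inch '[[-5,0,0,0,0.168],[-5,0,0,0,0.168]]' 30 | tail -2
python3 -c "
from h import *
st();side()"
```

```text
ee_pos: [0.5793, 0.2853, 0.1306]
tool_rot: [[-1.0, -0.0, 0.002], [-0.0, 1.0, 0.001], [-0.002, 0.001, -1.0]]
ft_force: [0.6, 0.7, 0.0]
opening: 0.0144
finger_force: 0.0
opening: 0.0145
finger_force: 0.0
t 32.2333 pos [0.5847 0.2851 0.129 ] yaw_y 89.96 F [-0.3 -0.5 -0.4] M [-0.03 -0.    0.01] open 0.0145 grip 0.0
z7 x -160..-19 y -45..5 n239; z22 x -160..160 y -45..8 n255; z37 x -159..159 y -45..8 n195; z52 x -160..160 y -45..14 n232; z67 x -160..159 y -45..14 n98; z82 x -159..-140 y -45..7 n40; z127 x -13..12 y -15..15 n19; z142 x -14..15 y -21..22 n107; z157 x -14..14 y -22..23 n108; z172 x -16..16 y -38..38 n136; z187 x -18..16 y -44..45 n289; z202 x -20..20 y -45..45 n201;
```

```bash
python3 - <<'E'
from h import *
for n in("top","scene"):
    c=capture(n);W=cloud(c);hs=cv2.cvtColor(c["image"],cv2.COLOR_RGB2HSV)
    print(n,[(round(d["p"],2),np.round(d["location"]).tolist()) for d in recognise("scoop",c)[:3]],[(round(d["p"],2),np.round(d["location"]).tolist()) for d in landmark_of("scoop",c)[:3]])
    red=(hs[...,1]>150)&((hs[...,0]<8)|(hs[...,0]>172))
    m=(W[...,0]>.28)&(W[...,0]<.62)&(W[...,1]>.15)&(W[...,1]<.42)&(W[...,2]>.007)&(W[...,2]<.11)&~red
    G=np.full((18,14),-1.)  # x rows 20mm, y cols
    for x,y,z in W[m]:
        i=int((.62-x)/.02);j=int((.42-y)/.02)
        if 0<=i<18 and 0<=j<14: G[i,j]=max(G[i,j],round(z*1000))
    print("cols y .41->.15; rows x .61 down");print("\n".join(" ".join("%4d"%v if v>=0 else "   ." for v in r) for r in G))
E
```

```text
top [(0.78, [179.0, 325.0]), (0.74, [160.0, 251.0]), (0.37, [258.0, 174.0])] [(0.97, [164.0, 246.0]), (0.59, [188.0, 327.0])]
cols y .41->.15; rows x .61 down
   .    .    .    .    .    .    .    .    .    .    .    .    .    .
   .    .    .    .    .    .    .    .    .    .    .    .    .    .
   .    .    .    .    .    .    .    .    .    .    .    .    .    .
   .    .    .    .    .    .    .    .    .    .    .    .    .    .
   .    .    .    .    .    .    .    .    .    .    .    .    .    .
   .    .    .    .    .    .    .    .    .    .    .    .    .    .
   .    .    .    .    .    .    .    .    .    .    .    .    .    .
   .    .    .    .    .    .    .    .    .    .    .    .    .    .
   .    .    .    .    .    .   62   64   63   62    .    .    .    .
   .    .    .    .    .    .   62   13   11   61    .    .    .    .
   .    .    .    .    .    .   60   11   13   58    .    .    .    .
   .    .    .    .    .    .   58   58   55   58    .    .    .    .
   .    .    .    .    .    .    .   46   53   49    .    .    .    .
   .    .    .    .    .    .  
[... 1014 characters left out ...]

   .    .    .    .    .    .   58   57   59   61    .    .    .    .
   .    .    .    .    .   55   56    .    .   57    .    .    .    .
   .    .    .    .    .    .   58   28   33   59    .    .    .    .
   .    .    .    .    .    .   58   58   58   58    .    .    .    .
   .    .    .    .    .    .    .   50   57   53    .    .    .    .
   .    .    .    .    .    .    .    .   55   53    .    .    .    .
   .    .    .    .    .    .    .    .   57   57    .    .    .    .
   .    .    .    .    .    .    .    .   56   55    .    .    .    .
   .    .    .    .    .    .    .    .   54   52    .    .    .    .
   .    .    .    .    .    .    .    .    .    .    .    .    .    .
```

```bash
python3 - <<'E'
from h import *
for n in("top","scene"):
    c=capture(n);W=cloud(c);hs=cv2.cvtColor(c["image"],cv2.COLOR_RGB2HSV)
    red=(hs[...,1]>120)&((hs[...,0]<10)|(hs[...,0]>170));r2=cv2.dilate(red.astype(np.uint8),np.ones((3,3)))>0
    Q=W[(W[...,2]>.045)&(W[...,2]<.075)&(W[...,0]>.385)&(W[...,0]<.49)&(W[...,1]>.19)&(W[...,1]<.34)&~r2]
    (x,y),r=cv2.minEnclosingCircle(Q[:,:2].astype(np.float32));rr=np.hypot(Q[:,0]-x,Q[:,1]-y);Q=Q[rr>.03]
    print(n,"rim",x,y,r,len(Q),"grad",np.linalg.lstsq(np.c_[Q[:,:2],np.ones(len(Q))],Q[:,2],rcond=None)[0])
    H=W[(W[...,2]>.03)&(W[...,2]<.075)&(W[...,0]>.28)&(W[...,0]<.37)&(W[...,1]>.19)&(W[...,1]<.34)&~r2]
    if len(H): print("handle",len(H),np.polyfit(H[:,0],H[:,1],1),np.polyfit(H[:,0],H[:,2],1),H.min(0),H.max(0))
    R=W[red&(W[...,0]>.2)&(W[...,0]<.45)&(W[...,1]>.1)&(W[...,1]<.35)];print("red",len(R),np.nanmin(R,0),np.nanmax(R,0))
    for z0 in np.arange(.2,.44,.02):
        q=R[(R[:,0]>z0)&(R[:,0]<z0+.02)]
        if len(q): print("%.2f y%.3f..%.3f z%.3f"%(z0,q[:,1].min(),q[:,1].max(),q[:,2].max()),end="; ")
    print()
E
```

```text
top rim 0.4219973087310791 0.26094159483909607 0.03870337828993797 263 grad [-0.00822594 -0.03215948  0.06546129]
handle 354 [0.14674615 0.19734394] [0.00638987 0.04827863] [0.28316003 0.23359717 0.03890002] [0.36993264 0.2592589  0.0573799 ]
red 1420 [ 0.21301283  0.10060203 -0.00153294] [0.43827638 0.2487341  0.85093261]
0.20 y0.192..0.231 z0.058; 0.22 y0.179..0.243 z0.058; 0.24 y0.176..0.249 z0.058; 0.26 y0.177..0.244 z0.059; 0.28 y0.195..0.229 z0.058; 0.30 y0.214..0.230 z0.056; 0.32 y0.218..0.232 z0.057; 0.34 y0.222..0.236 z0.056; 0.36 y0.101..0.241 z0.851; 0.38 y0.105..0.242 z0.828; 0.40 y0.130..0.138 z0.741; 0.42 y0.139..0.152 z0.710; 
scene rim 0.4239647388458252 0.26148566603660583 0.03970145806670189 246 grad [ 0.00425246 -0.00335728  0.0512516 ]
handle 107 [0.13453299 0.20206859] [0.01639508 0.04579981] [0.2885777  0.23607235 0.04402278] [0.36999485 0.25952375 0.05666291]
red 629 [0.20926172 0.17694516 0.00245475] [0.3873163  0.24861467 0.05956492]
0.20 y0.191..0.237 z0.058; 0.22 y0.179..0.248 z0.059; 0.24 y0.177..0.249 z0.057; 0.26 y0.178..0.242 z0.059; 0.28 y0.192..0.235 z0.060; 0.30 y0.213..0.228 z0.058; 0.32 y0.219..0.232 z0.056; 0.34 y0.222..0.235 z0.056; 0.36 y0.226..0.239 z0.056; 0.38 y0.230..0.238 z0.055;
```

The scoop turns out to be standing upright and released at (0.423,0.261), rim level within about 0.03, so step 1 is met. Heading for the lid.

```bash
python3 -m inch '[[0,-15,-35,0,0.5],[0,-40,-68,0,1],[2,-80,-75,0,1],[3,-120,-75,0,1],[5,-160,-75,0,1]]' 30 | tail -5
python3 -m inch '[[2,-40,0,0,1],[4,-80,0,0,1],[6,-120,0,0,1],[8,-160,0,0,1],[9,-200,0,0,1]]' 30 | tail -5
python3 -m inch '[[0,-40,0,0.1,1],[0,-80,0,0.2,1],[0,-120,0,0.3,1],[0,-160,20,0.337,1],[0,-194,50,0.337,1]]' 30 | tail -5
python3 - <<'E'
from h import *
st();lumps()
c=capture("wrist");W=cloud(c)
P=W[(W[...,2]>.034)&(W[...,2]<.048)&(np.hypot(W[...,0]-.5705,W[...,1]+.269)<.06)]
print("bar wrist",len(P),P.mean(0) if len(P) else '',cv2.minAreaRect((P[:,:2]*1000).astype(np.float32)))
c=capture("top");W=cloud(c)
P=W[(W[...,2]>.109)&(W[...,2]<.122)&(np.hypot(W[...,0]-.5695,W[...,1]-.051)<.075)]
(x,y),r=cv2.minEnclosingCircle(P[:,:2].astype(np.float32));print("collar",x,y,r,P[:,:2].mean(0))
for x0,y0 in((x,y),tuple(np.mean([P[:,:2].max(0),P[:,:2].min(0)],0))):
    Q=W[(W[...,2]>.085)&(W[...,2]<.122)&(np.hypot(W[...,0]-.5695,W[...,1]-.051)<.075)];d=Q[:,:2]-[x0,y0];rr=np.hypot(*d.T);a=np.degrees(np.arctan2(d[:,1],d[:,0]))
    s=(rr>.0475)&(rr<.0545)&(Q[:,2]<.107);
    A=a[s];A1=A[abs(A)<40];A2=(A[abs(A)>140]+360)%360;print("gap",len(A1),A1.min(),A1.max(),np.mean(A1),len(A2),A2.min(),A2.max(),A2.mean())
E
```

```text
ee_pos: [0.5773, 0.1238, 0.2055]
tool_rot: [[-1.0, -0.001, 0.002], [-0.001, 1.0, 0.0], [-0.002, 0.0, -1.0]]
ft_force: [0.7, -0.5, -0.2]
opening: 0.074
finger_force: 0.0
ee_pos: [0.5675, -0.0768, 0.2046]
tool_rot: [[-1.0, -0.0, 0.0], [-0.0, 1.0, -0.0], [-0.0, -0.0, -1.0]]
ft_force: [1.2, -0.1, 0.3]
opening: 0.0851
finger_force: 0.0
ee_pos: [0.5694, -0.2675, 0.1606]
tool_rot: [[-0.943, 0.334, 0.005], [0.334, 0.943, -0.003], [-0.005, -0.001, -1.0]]
ft_force: [0.7, -0.8, -0.4]
opening: 0.0855
finger_force: 0.0
t 33.9833 pos [ 0.5694 -0.2675  0.1606] yaw_y 70.49 F [ 0.7 -0.8 -0.4] M [-0.08 -0.01  0.03] open 0.0855 grip 0.0
scene amber px 19 [307. 234.] [0.547 0.066 0.072]
bar wrist 1297 [ 0.56937008 -0.2707742   0.03932777] ((570.6945190429688, -271.4686279296875), (15.293699264526367, 61.3204345703125), 70.9305191040039)
collar 0.0 0.0 0.0 [nan nan]<stdin>:8: RuntimeWarning: Mean of empty slice.
  ret = um.true_divide(
Traceback (most recent call last):
ValueError: zero-size array to reduction operation maximum which has no identity
```

```bash
python3 -m inch '[[-1.7,-3.1,35,-0.007,1],[-1.7,-3.1,72,-0.007,1],[-1.7,-3.1,108,-0.007,1],[-1.7,-3.1,132,-0.007,1],[-1.7,-3.1,138.5,-0.007,1]]' 60 | tail -5
python3 -m inch '[[0,0,0,0,0.3],[0,0,0,0,0],[0,0,0,0,0],[0,0,0,0,0],[0,0,0,0,0]]' 60 | tail -5
python3 -m inch '[[0,0,0,0,0],[0,0,0,0,0],[0,0,0,0,0]]' 60 | tail -5
python3 -c "
from h import *
st()"
```

```text
ee_pos: [0.5674, -0.2652, 0.0174]
tool_rot: [[-0.947, 0.322, -0.004], [0.322, 0.947, 0.002], [0.004, 0.001, -1.0]]
ft_force: [0.1, 0.1, 0.3]
opening: 0.0854
finger_force: 0.0
ee_pos: [0.5697, -0.2679, 0.0217]
tool_rot: [[-0.946, 0.324, 0.002], [0.324, 0.946, -0.001], [-0.002, -0.0, -1.0]]
ft_force: [0.4, -0.3, 0.5]
opening: 0.0254
finger_force: 0.0
ee_pos: [0.5695, -0.2679, 0.0216]
tool_rot: [[-0.946, 0.324, 0.002], [0.324, 0.946, -0.001], [-0.002, -0.0, -1.0]]
ft_force: [-2.4, 1.0, 13.3]
opening: 0.0148
finger_force: 59.7
t 35.2667 pos [ 0.5695 -0.2679  0.0216] yaw_y 71.1 F [-2.4  1.  13.3] M [ 0.17  0.35 -0.  ] open 0.0148 grip 59.7
```

```bash
python3 -m inch '[[0,0,-25,0,0],[0,0,-65,0,0],[0,0,-105,0,0],[0,0,-145,0,0],[0,0,-170,0,0]]' 60 | tail -5
python3 - <<'E'
from h import *
st()
c=capture("wrist");s=state();W=cloud(c);R=np.array(s["tool_rot"]);L=(W-s["ee_pos"])@R*1000
P=L[np.isfinite(L[...,0])&(L[...,2]>8)&(L[...,2]<28)&(np.hypot(L[...,0],L[...,1])<62)]
print("lid pts in tool",len(P),P.min(0),P.max(0),np.median(P,0))
for lo in range(10,60,5):
    q=P[(P[:,0]>lo)&(P[:,0]<lo+5)]
    if len(q): print(lo,"y %.1f..%.1f z %.1f..%.1f n%d"%(q[:,1].min(),q[:,1].max(),q[:,2].min(),q[:,2].max(),len(q)))
c=capture("top");W=cloud(c)
P=W[(W[...,2]>.109)&(W[...,2]<.122)&(np.hypot(W[...,0]-.5695,W[...,1]-.051)<.075)]
if len(P):
  (x,y),r=cv2.minEnclosingCircle(P[:,:2].astype(np.float32));print("collar",x,y,r,len(P))
goal([.5695,.051,.19],95)
E
```

```text
ee_pos: [0.5697, -0.268, 0.1946]
tool_rot: [[-0.946, 0.324, 0.003], [0.324, 0.946, -0.002], [-0.004, -0.001, -1.0]]
ft_force: [1.1, -0.7, -1.8]
opening: 0.0145
finger_force: 59.4
t 35.6833 pos [ 0.5697 -0.268   0.1946] yaw_y 71.1 F [ 1.1 -0.7 -1.8] M [-0.04 -0.09 -0.04] open 0.0145 grip 59.4
lid pts in tool 11073 [-42.98620633 -43.42158934   8.07668298] [52.91921732 42.49260603 25.95353415] [17.68799515 -0.38682103 18.61672781]
10 y -42.2..40.7 z 17.0..20.4 n1056
15 y -40.7..39.3 z 16.9..20.4 n1022
20 y -38.3..36.9 z 16.4..20.3 n977
25 y -34.6..33.8 z 8.1..23.9 n1018
30 y -30.5..29.7 z 8.2..23.8 n1145
35 y -25.0..24.1 z 16.4..25.6 n847
40 y -15.2..14.6 z 16.6..24.7 n436
45 y -9.3..8.1 z 16.7..20.4 n359
50 y -9.5..8.2 z 16.9..26.0 n284
collar 0.5700977444648743 0.05092848837375641 0.06143248826265335 780
shift [105.1 302.    4.3] turn -0.4172 rows>= 7.7
```

```bash
python3 -m inch '[[13,38,0,-0.05,0],[26,75,0,-0.1,0],[39,113,0,-0.16,0],[53,151,0,-0.21,0],[66,189,0,-0.26,0]]' 60 | tail -5
python3 -c "
from h import *
goal([.57,.051,.175],95)"
```

```text
ee_pos: [0.5664, -0.0656, 0.1894]
tool_rot: [[-0.998, 0.068, -0.001], [0.068, 0.998, 0.0], [0.001, 0.0, -1.0]]
ft_force: [0.7, -0.2, -2.4]
opening: 0.0142
finger_force: 59.4
shift [  4.4 116.6  14.4] turn -0.1552 rows>= 2.8
```

```bash
python3 - <<'E'
from h import *
for n in("top","scene"):
    c=capture(n);W=cloud(c);x0,y0=.5698,.051
    d=W[...,:2]-[x0,y0];rr=np.hypot(d[...,0],d[...,1]);m=(W[...,2]>.109)&(W[...,2]<.122)&(rr<.07)
    P=W[m];(x,y),r=cv2.minEnclosingCircle(P[:,:2].astype(np.float32));print(n,x,y,r,len(P))
    d=W[...,:2]-[x,y];rr=np.hypot(d[...,0],d[...,1]);a=np.degrees(np.arctan2(d[...,1],d[...,0]))
    s=(rr>.0475)&(rr<.0545)&(W[...,2]<.108)&(W[...,2]>.085)
    A=a[s];A1=A[abs(A)<40];A2=(A[abs(A)>140]+360)%360
    for B in(A1,A2):
        if len(B): print("gap",len(B),B.min(),B.max(),np.median(B),B.mean())
    # dark lock marks at 90deg on lip
    g=c["image"].mean(2);k=(rr>.047)&(rr<.060)&(W[...,2]>.109)&(g<75)
    q=np.sort(a[k]);print("dark",np.round(q[::max(1,len(q)//25)]))
    [print("gapnet",round(e["p"],2),e["location"],np.round(px2w(c,e["location"],plane=.116),3)) for e in landmark_of("gap",c)]
E
```

```text
top 0.5694692730903625 0.05201248079538345 0.06104158237576485 656
gap 55 -26.60647348732575 39.29517439505485 2.5586378371672085 3.0964028523003115
gap 24 169.01908634281563 185.08622770737617 177.1782139154227 177.09366854083692
dark [-138. -132. -127. -124. -121. -118. -116. -114. -111. -108. -106. -104.
 -101.  -98.  -96.  -93.  -91.  -88.  -86.  -83.  -79.  -76.  -73.  -70.
  -66.  -58.]
gapnet 0.97 [254.5, 140.9] [0.622 0.06  0.116]
scene 0.5707923173904419 0.05166781321167946 0.06339777261018753 740
gap 4 -27.46570836669081 3.5161345650579787 -16.644625044929647 -14.309705972873031
gap 64 140.77584709218922 219.72756245107234 178.710208042766 178.7307080369439
dark [-103.  -99.  -93.  -88.  -85.  -81.  -79.  -78.  -77.  -65.  -62.  -60.
  -59.  -58.  -57.  -56.  -56.  -56.  -55.  -54.  -54.  -53.  -52.  -51.
  -50.  -49.  -48.]
gapnet 0.78 [305.5, 242.5] [0.628 0.051 0.116]
```

```bash
python3 - <<'E'
from h import *
c=capture("top");im=cv2.imread("pics/2.png").mean(2)
v,u=np.mgrid[:420,:560]
X=np.array([px2w(c,(a,b),plane=.116) for a,b in zip(u[120:220,200:320].ravel(),v[120:220,200:320].ravel())]);g=im[120:220,200:320].ravel()
for (x0,y0) in((.5695,.051),(.570,.0515)):
    d=X[:,:2]-[x0,y0];rr=np.hypot(*d.T);a=np.degrees(np.arctan2(d[:,1],d[:,0]))
    s=(rr>.049)&(rr<.059)
    pr=[]
    for k in range(-180,180,4):
        t=s&(a>=k)&(a<k+4);pr.append(round(g[t].mean()))
    print(list(zip(range(-178,182,4),pr)))
    for lo,hi in((-100,-70),(80,110)):
        t=s&(a>lo)&(a<hi);w=np.clip(np.median(g[t])-10-g[t],0,None);print("lock mark",(w*a[t]).sum()/w.sum())
    for lo,hi in((-60,-25),(120,155)):
        t=s&(a>lo)&(a<hi);w=np.clip(np.median(g[t])-10-g[t],0,None);print("half mark",(w*a[t]).sum()/w.sum())
E
```

```text
[(-178, 136), (-174, 135), (-170, 136), (-166, 133), (-162, 132), (-158, 145), (-154, 149), (-150, 148), (-146, 148), (-142, 146), (-138, 145), (-134, 149), (-130, 147), (-126, 147), (-122, 145), (-118, 149), (-114, 148), (-110, 145), (-106, 141), (-102, 143), (-98, 149), (-94, 136), (-90, 82), (-86, 59), (-82, 89), (-78, 131), (-74, 146), (-70, 141), (-66, 144), (-62, 148), (-58, 148), (-54, 146), (-50, 146), (-46, 143), (-42, 111), (-38, 117), (-34, 143), (-30, 143), (-26, 147), (-22, 147), (-18, 147), (-14, 139), (-10, 115), (-6, 108), (-2, 103), (2, 98), (6, 95), (10, 96), (14, 98), (18, 92), (22, 125), (26, 147), (30, 150), (34, 149), (38, 145), (42, 144), (46, 148), (50, 149), (54, 149), (58, 145), (62, 148), (66, 150), (70, 150), (74, 147), (78, 144), (82, 149), (86, 142), (90, 95), (94, 63), (98, 75), (102, 131), (106, 150), (110, 148), (114, 148), (118, 150), (122, 149), (126, 150), (130, 145), (134, 139), (138, 105), (142, 128), (146, 146), (150, 144), (154, 150), (158, 149), (162, 149), (166, 129), (170, 105), (174, 123), (178, 135)]
lock mark -86.06816468508553
lock mark 
[... 554 characters left out ...]
6, 148), (-22, 147), (-18, 147), (-14, 135), (-10, 110), (-6, 106), (-2, 102), (2, 102), (6, 96), (10, 97), (14, 94), (18, 100), (22, 126), (26, 146), (30, 150), (34, 149), (38, 145), (42, 144), (46, 148), (50, 149), (54, 149), (58, 144), (62, 147), (66, 149), (70, 149), (74, 148), (78, 144), (82, 149), (86, 142), (90, 95), (94, 61), (98, 74), (102, 127), (106, 150), (110, 148), (114, 148), (118, 150), (122, 149), (126, 150), (130, 146), (134, 141), (138, 106), (142, 121), (146, 146), (150, 144), (154, 148), (158, 150), (162, 150), (166, 136), (170, 106), (174, 114), (178, 131)]
lock mark -86.66822354922458
lock mark 95.17012249991852
half mark -41.10098201198212
half mark 139.42078475844733
```

```bash
python3 -m inch '[[1,39,3,-0.05,0],[3,78,7,-0.1,0],[4,117,14,-0.143,0],[4,117,20,-0.143,0],[4,117,20,-0.143,0]]' 60 | tail -5
python3 -m inch '[[0,0,0,0,0],[0,0,0,0,0]]' 60 | tail -5
python3 - <<'E'
from h import *
st();goal([.5698,.0513,.16],94.3)
s=state();R=np.array(s["tool_rot"])
c=capture("wrist");W=cloud(c);L=(W-s["ee_pos"])@R*1000
P=L[np.isfinite(L[...,0])&(L[...,2]>8)&(L[...,2]<28)&(np.hypot(L[...,0],L[...,1])<62)]
print("lid in tool",P.min(0),P.max(0))
q=P[P[:,0]>46];print("ear",q[:,0].max(),q[:,1].min(),q[:,1].max())
# collar in world from wrist
m=(W[...,2]>.109)&(W[...,2]<.122)&(np.hypot(W[...,0]-.5698,W[...,1]-.0513)<.075);P=W[m]
print("collar pts wrist",len(P))
if len(P):
    d=P[:,:2]-[.5698,.0513];r=np.hypot(*d.T);a=np.degrees(np.arctan2(d[:,1],d[:,0]))
    for k in range(-180,180,20):
        t=(a>=k)&(a<k+20)
        if t.sum()>20: print(k+10,"r %.1f..%.1f"%(np.percentile(r[t],2)*1000,np.percentile(r[t],98)*1000),end="; ")
c=capture("scene");W=cloud(c)   # lid & collar from the same camera
P=W[(W[...,2]>.109)&(W[...,2]<.122)&(np.hypot(W[...,0]-.5698,W[...,1]-.0513)<.075)];print("\nscene collar y",P[:,1].min(),P[:,1].max(),"x max",P[:,0].max())
P=W[(W[...,2]>.124)&(W[...,2]<.150)&(np.hypot(W[...,0]-.5698,W[...,1]-.0513)<.075)];print("scene lid y",P[:,1].min(),P[:,1].max(),"xmax",P[:,0].max(),"z",P[:,2].min(),P[:,2].max())
E
```

```text
ee_pos: [0.5711, 0.0502, 0.1687]
tool_rot: [[-0.997, -0.074, -0.002], [-0.074, 0.997, -0.0], [0.002, 0.0, -1.0]]
ft_force: [-0.3, -0.8, -2.6]
opening: 0.0144
finger_force: 59.9
ee_pos: [0.5719, 0.0482, 0.1701]
tool_rot: [[-0.997, -0.071, -0.0], [-0.071, 0.997, -0.0], [0.0, -0.0, -1.0]]
ft_force: [-0.2, -0.6, -1.9]
opening: 0.0147
finger_force: 59.9
t 37.0333 pos [0.5719 0.0482 0.1701] yaw_y 94.08 F [-0.2 -0.6 -1.9] M [-0.05  0.02  0.04] open 0.0147 grip 59.9
shift [ 1.9  3.3 10.1] turn -0.0039 rows>= 0.3
lid in tool [-44.01718597 -43.98928553   8.00958251] [51.38024458 42.02667149 22.15797187]
ear 51.38024458005319 -9.827172297148516 7.770501863502436
collar pts wrist 6213
-170 r 56.1..61.1; -150 r 46.9..60.9; -130 r 47.1..60.9; -110 r 46.9..60.9; -90 r 49.1..60.6; -70 r 56.2..61.1; 70 r 51.4..59.7; 90 r 45.9..59.6; 110 r 45.7..59.8; 130 r 46.0..60.1; 150 r 46.4..60.3; 170 r 46.7..60.7; 
scene collar y -0.007486593601066665 0.11325395256970543 x max 0.6333350010034268
scene lid y 0.007750352372181025 0.07518057048438079 xmax 0.6281056591964748 z 0.1477321790115719 0.14992000949859877
```

```bash
python3 -m inch '[[3,3.7,10,-0.004,0],[3,3.7,22,-0.004,0],[3,3.7,24,-0.004,0],[3,3.7,24,-0.004,0]]' 60 | tail -5
cat > m.py <<'E'
from h import *
st()
s=state();R=np.array(s["tool_rot"])
c=capture("wrist");W=cloud(c);L=(W-s["ee_pos"])@R*1000
P=L[np.isfinite(L[...,0])&(L[...,2]>13)&(L[...,2]<24)&(np.hypot(L[...,0],L[...,1])<46)]
print("disc in tool y",P[:,1].min(),P[:,1].max())
q=L[np.isfinite(L[...,0])&(L[...,2]>13)&(L[...,2]<24)&(L[...,0]>46)&(L[...,0]<58)&(abs(L[...,1])<14)];print("ear xmax",np.percentile(q[:,0],99),np.percentile(q[:,1],[2,98]))
m=(W[...,2]>.109)&(W[...,2]<.122)&(np.hypot(W[...,0]-.5698,W[...,1]-.0508)<.07);P=W[m][:,:2]
o=P[(np.hypot(*(P-[.5698,.0508]).T)>.050)]
# outer edge per angle -> circle fit
d=o-[.5698,.0508];a=np.degrees(np.arctan2(d[:,1],d[:,0]));r=np.hypot(*d.T);E=[]
for k in range(-180,180,8):
    t=(a>=k)&(a<k+8)
    if t.sum()>25: E.append(o[t][np.argsort(r[t])[int(.97*t.sum())]])
E=np.array(E)
if len(E)>6:
    from scipy.optimize import least_squares
    f=least_squares(lambda p:np.hypot(*(E-p).T)-.061,[.5698,.0508]);print("collar centre wrist",f.x,len(E),np.abs(f.fun).max())
E
python3 m.py
```

```text
ee_pos: [0.5676, 0.0528, 0.1451]
tool_rot: [[-0.997, -0.077, -0.002], [-0.077, 0.997, -0.0], [0.002, 0.0, -1.0]]
ft_force: [-0.5, -0.1, -1.2]
opening: 0.0147
finger_force: 59.9
t 37.4667 pos [0.5676 0.0528 0.1451] yaw_y 94.39 F [-0.5 -0.1 -1.2] M [-0.03  0.   -0.04] open 0.0147 grip 59.9
disc in tool y -43.86968178901402 41.936762369167745
ear xmax 51.32130118458893 [-9.60533438  7.49121436]
collar centre wrist [0.56995428 0.0507972 ] 33 0.0016108381488340803
```

```bash
python3 -m inch '[[-0.5,-1,2,0,0],[-0.5,-1,6,0,0],[-0.5,-1,10,0,0],[-0.5,-1,13,0,0],[-0.5,-1,13,0,0]]' 60 | tail -5
python3 m.py
```

```text
ee_pos: [0.5686, 0.0522, 0.1324]
tool_rot: [[-0.997, -0.077, -0.001], [-0.077, 0.997, -0.0], [0.001, 0.0, -1.0]]
ft_force: [-0.6, 0.5, -1.3]
opening: 0.0148
finger_force: 59.9
t 37.9333 pos [0.5686 0.0522 0.1324] yaw_y 94.42 F [-0.6  0.5 -1.3] M [0.02 0.03 0.  ] open 0.0148 grip 59.9
disc in tool y -43.970066482635644 45.95129057528627
ear xmax 57.963900435707885 [-12.97663436  13.56527129]
collar centre wrist [0.56937983 0.05095645] 34 0.00545783460069392
```

```bash
python3 -m inch '[[0,0,3,0,0],[0,0,6,0,0],[0,0,8,0,0],[0,0,9,0,0],[0,0,10,0,0]]' 60 | tail -5
python3 -c "
from h import *
st()"
```

```text
ee_pos: [0.569, 0.0522, 0.1229]
tool_rot: [[-0.997, -0.077, -0.0], [-0.077, 0.997, -0.0], [0.0, 0.0, -1.0]]
ft_force: [-0.5, -0.4, -1.2]
opening: 0.0145
finger_force: 59.9
t 38.4 pos [0.569  0.0522 0.1229] yaw_y 94.42 F [-0.5 -0.4 -1.2] M [0.01 0.03 0.02] open 0.0145 grip 59.9
```

```bash
python3 -m inch '[[0,0,1,0,0],[0,0,2,0,0],[0,0,2,0,0]]' 60 | grep -E "ee_pos|ft_"
python3 -m inch '[[0,0,1,0,0],[0,0,1.5,0,0],[0,0,1.5,0,0]]' 60 | grep -E "ee_pos|ft_"
```

```text
ee_pos: [0.569, 0.0522, 0.1216]
ft_force: [-2.6, -0.3, 7.3]
ee_pos: [0.5691, 0.0522, 0.1215]
ft_force: [-10.9, -0.7, 33.5]
```

The lid is seated: contact at TCP z 0.1216. Ease the pressure, then twist clockwise 45°.

```bash
python3 -m inch '[[0,0,-1.3,0,0],[0,0,-1.3,0,0]]' 60 | grep -E "ee_pos|ft_|rot"
python3 -m inch '[[0,0,0,0.1,0],[0,0,0,0.2,0],[0,0,0,0.3,0],[0,0,0,0.4,0],[0,0,0,0.4,0]]' 60
python3 -c "
from h import *
st()"
```

```text
ee_pos: [0.5693, 0.0522, 0.1215]
tool_rot: [[-0.997, -0.077, 0.001], [-0.077, 0.997, 0.0], [-0.001, -0.0, -1.0]]
ft_force: [-4.2, 0.1, 16.7]
time: 39.48
ee_pos: [0.5696, 0.0524, 0.1216]
tool_rot: [[-0.946, 0.324, 0.001], [0.324, 0.946, 0.0], [-0.001, 0.001, -1.0]]
ft_force: [-2.6, 2.1, 11.2]
opening: 0.0145
finger_force: 61.8
t 39.4833 pos [0.5696 0.0524 0.1216] yaw_y 71.12 F [-2.6  2.1 11.2] M [ 0.25  0.37 -0.17] open 0.0145 grip 61.8
```

```bash
python3 -m inch '[[0,0,0,0.1,0],[0,0,0,0.2,0],[0,0,0,0.3,0],[0,0,0,0.381,0],[0,0,0,0.381,0]]' 60 | grep rot
python3 -m inch '[[0,0,0,0,0],[0,0,0,0,0],[0,0,0,0,0],[0,0,0,0,0],[0,0,0,0,0]]' 60 | grep rot
python3 - <<'E'
from h import *
st()
c=capture("scene");W=cloud(c);c2=capture("top");W2=cloud(c2)
for n,V in(("scene",W),("top",W2)):
    P=V[(V[...,2]>.124)&(V[...,2]<.146)&(np.hypot(V[...,0]-.5698,V[...,1]-.051)<.034)]
    if len(P)>8: print(n,"bar",len(P),cv2.minAreaRect((P[:,:2]*1000).astype(np.float32)))
    Q=V[(V[...,2]>.095)&(V[...,2]<.1095)&(np.hypot(V[...,0]-.5698,V[...,1]-.051)<.046)];print("disc top z",len(Q),np.median(Q[:,2]) if len(Q) else '')
    Q=V[(V[...,2]>.045)&(V[...,2]<.07)&(np.hypot(V[...,0]-.423,V[...,1]-.261)<.045)];print("scoop rim",cv2.minEnclosingCircle((Q[:,:2]*1000).astype(np.float32)))
E
```

```text
tool_rot: [[-0.759, 0.651, 0.001], [0.651, 0.759, -0.0], [-0.001, 0.001, -1.0]]
tool_rot: [[-0.762, 0.647, 0.001], [0.647, 0.762, 0.0], [-0.001, 0.001, -1.0]]
t 40.3167 pos [0.5697 0.0523 0.1216] yaw_y 49.66 F [-1.4 -0.6 11.8] M [-0.    0.25 -0.27] open 0.0148 grip 61.8
scene bar 204 ((579.6688232421875, 45.404117584228516), (41.986019134521484, 43.27421188354492), 49.41559982299805)
disc top z 385 0.10725859546148143
scoop rim ((422.0865478515625, 259.28759765625), 43.40371322631836)
disc top z 0 
scoop rim ((0.0, 0.0), 0.0)
```

```bash
python3 -c "
from h import *
print(job_done());st()"
```

```text
the job is handed in; nothing more can be done
None
the job is handed in; nothing more can be done
```

I handed the job in at about 40 s with all six lumps in the bowl, the scoop standing upright and released at a new spot on the table, and the lid seated, twisted about 45° clockwise and still gripped; no verdict came back, and the scoop slipped from the fingers on its way down but landed upright.

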